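# Put up the cuff drying rail

### The arm

A 6-joint arm with a two-finger parallel gripper is mounted at the origin on the work surface. World frame = base frame: x ahead of the robot, y to its left, z up, the work surface at z = 0. Lengths are in m, angles in rad, forces in N, time in s.
With the tool pointing down it reaches from about 0.3 to 0.875 m from the base axis. Payload 6.4 kg.
Tool frame: the origin (TCP) lies midway between the tips of the shut fingers; the grasp point (between the pads) lies 19 mm behind it; z points along the fingers, y is the direction in which the jaws open and shut (so a half turn about z gives the same grasp; the last joint's range is limited). The gripper opens to 85 mm and grips with 20 to 120 N. Pads are 22 mm wide; open, the fingers measure 114 mm over their backs; the gripper's body (76 mm by 85 mm) begins 54 mm behind the grasp point. The pads swing forward as they close: fully open they stand 13 mm farther back than shut.
Start: joints at [0.996, 0.181, 1.607, -0, 1.354, -0.206], TCP at [0.207, 0.536, 0.231] pointing down, gripper open.
Joint ranges: [-2.99, 2.99], [-0.89, 2.07], [0.3, 2.58], [-1.14, 4.28], [0, 2.63], [-3.12, 3.12]. Speed limits (rad/s): [2.57, 2.57, 3.01, 3.14, 3.14, 3.14].

### API

Orientations are given as a unit quaternion [w, x, y, z].
In Python, from bench import ctrl gives the robot as it stands. The module is installed in compiled form; this text tells all that it offers.
- The arm moves only by the tool arm_command, never from a script. Its argument "plan" is one flat list of numbers, 4 for each row, row after row: the shift along the tool's x, y, z in mm, then the turn about the tool's z in rad. A call has 1 to 20 rows; each row shifts and turns the commanded pose from where the row before left it, along the tool's axes as they then stand; what a row does not reach is not made up. A row lasts 1/10 s, in which the tool goes at most 50 mm and 8.59 degrees, less where a joint would pass 70% of its speed; a pose out of reach is approached as far as the arm can. A call is refused whole if a number of a shift passes 50 or a number of a turn 0.15, either way. A call with a gripper value outside its range is refused whole. "grip" is the opening, from 0 (shut) to 1 (fully open), set as the call begins (left out, the last holds). The fingers move at their own pace and stop on an object; the grip force is fixed at half the most. Time passes only in rows, so rows that do not move let the fingers close. It gives the time, the measured TCP pose, the force and the opening at its end, in the units of the state.
- ctrl.get_obs(): the state, without advancing time (a new reading comes with each control period).
- ctrl.camera(name): name is "side" or "top" or "wrist"; returns a dict with "color" (400x640x3 uint8, red, green, blue), "camera_matrix" (3x3 intrinsics, pixels), "eye" and "attitude" of the camera in the world; the wrist camera has in their place "T_tool_cam" (4x4, takes a point from camera to tool coordinates, whose origin is the TCP and whose axes are the flange's). Camera axes: x right, y up, looking along -z (the intrinsics and any distortion apply to the point x, -y, -z); pixel columns grow to the right and rows downward; lengths in m; the calibration is good to about 2 mm. A picture is of the moment at which its call begins: read the wrist's pose just before it. There is no depth.
- ctrl.hand_in(): hands the job in, once; it reports no verdict.
The state is a dict: "time_s": time; "q": joint angles; "dq": joint speeds; "joint_efforts": joint torques, N m; "eef_pos": TCP position; "eef_rot": TCP orientation; "wrist_force": force on the tool from outside, world axes, zero at the start; "torque": the same for the moment, N m; "opening": opening from 0.0 (shut) to 1.0 (fully open).
Only numpy, scipy, OpenCV 4.12 (cv2) and the standard library are available. Lean on these libraries where they do the work, as an engineer would, in place of code of your own. Each camera call takes 0.05 s, during which the arm holds its last target. There are 200 camera calls.

### The job

Put up the drying rail and load it: drop both eye posts into the slotted channel, one at each yellow mark, and give each a quarter turn so that its foot catches under the lips and its eye faces along the channel; then slide the square bar through both eyes until it sticks out about equally at both ends. Take every brass cuff off the wooden stand and hang it on the bar between the posts, gap down, and leave the other things on the bench where they are.

Things in the scene. Friction and masses are not known exactly. Their poses are not given: they have to be found in the camera images.
- channel: slotted aluminium strut screwed to the bench, 200 long (its x axis), 50 wide (y), 41 high; origin at the centre of its underside, z up. The slot in its top runs its whole length and is 24 wide; the lips either side are 4 thick, the space beneath them is 44 wide and 34 deep. Ends open. Fixed in a run, placed anew in each
- mark_a (a point): middle of the slot, level with the top of the lips (z = 41), at the first yellow painted mark, 55 from the channel's middle towards its -x; axes as the channel's
- mark_b (a point): the same at the second yellow mark, 55 from the middle towards +x
- post_a_eye (a point): loose steel eye post, 113 tall, 200 g, at first upright in the wooden block; this point is the centre of its eye, z up the post, x along the eye's hole. The eye is a ring 38 across, hole 22, flat faces 14 apart (along x). Below it a shaft 16 thick and a flange 44 across, 6 thick, its underside 78 below the eye centre; the flange rests on the channel's lips, eye centre then 119 above the bench
- post_a_foot (a point): underside of the same post's hammer head, 94 below the eye centre, axes as the eye's. Head 36 long (y) x 15 wide (x) x 9 thick; above it a neck 18 thick up to the flange. It enters the slot only with its length along the slot (eye facing across the channel); a quarter turn either way brings it under both lips, with 3 mm up-and-down play. Only weight and lips hold the post
- post_b_eye (a point): loose steel eye post, 113 tall, 200 g, at first upright in the wooden block; this point is the centre of its eye, z up the post, x along the eye's hole. The eye is a ring 38 across, hole 22, flat faces 14 apart (along x). Below it a shaft 16 thick and a flange 44 across, 6 thick, its underside 78 below the eye centre; the flange rests on the channel's lips, eye centre then 119 above the bench
- post_b_foot (a point): underside of the same post's hammer head, 94 below the eye centre, axes as the eye's. Head 36 long (y) x 15 wide (x) x 9 thick; above it a neck 18 thick up to the flange. It enters the slot only with its length along the slot (eye facing across the channel); a quarter turn either way brings it under both lips, with 3 mm up-and-down play. Only weight and lips hold the post
- bar_mid (a point): loose square aluminium bar 200 x 10 x 10, 55 g, lying on the bench; this point is its centre, x along its length
- cuff_a_mid (a point): loose brass C-shaped cuff 58 across outside, 52 inside, band 18 wide and 3 thick, 50 g, with a 29 wide gap at its bottom; this point is the centre of its ring, x along the ring's axis, z from the centre towards the middle of the band opposite the gap (up at the start). It starts astride the cuff stand, gap down, its band on the stand's ridge. 2 or 3 cuffs are there; None for an absent one
- cuff_b_mid (a point): loose brass C-shaped cuff 58 across outside, 52 inside, band 18 wide and 3 thick, 50 g, with a 29 wide gap at its bottom; this point is the centre of its ring, x along the ring's axis, z from the centre towards the middle of the band opposite the gap (up at the start). It starts astride the cuff stand, gap down, its band on the stand's ridge. 2 or 3 cuffs are there; None for an absent one
- cuff_c_mid (a point): loose brass C-shaped cuff 58 across outside, 52 inside, band 18 wide and 3 thick, 50 g, with a 29 wide gap at its bottom; this point is the centre of its ring, x along the ring's axis, z from the centre towards the middle of the band opposite the gap (up at the start). It starts astride the cuff stand, gap down, its band on the stand's ridge. 2 or 3 cuffs are there; None for an absent one
- stand: wooden cuff stand, fixed: base 220 x 80 x 12 and on it an upright board 200 long (along x), 20 thick, with a rounded top ridge 90 above the bench; origin under its centre. A cuff on it has its ring centre 64 above the bench and must be lifted 60 to come clear of the ridge
- block: wooden post block, fixed, 170 (x) x 70 (y) x 40 high, with two slotted holes 42 either side of its middle along x, in which the post feet stand loosely, flange on the block's top, eye centres 118 above the bench; origin under its centre
- jar: white plastic jar with a yellow label, 52 mm across, 60 high, standing; origin under its centre. Not part of the job: leave it alone
- bench_block: square steel bench block 70 x 70 x 20; origin under its centre. Not part of the job: leave it alone
- screwdriver: orange-handled screwdriver about 200 long, lying flat; origin beneath it. Not part of the job: leave it alone
- can: white can with a red label, 56 mm across, 110 high, standing; origin under its centre. Not part of the job: leave it alone
- white_box: white card box 90 x 120 x 45; origin under its centre. Not part of the job: leave it alone
- sanding_stick: wooden sanding stick 150 x 24 x 10, lying flat; origin under its centre. Not part of the job: leave it alone
- mallet: hammer about 250 long, lying flat; origin beneath it. Not part of the job: leave it alone
Mind the look-alikes: they are no part of the job. What is shaped like the part that bears cuff_c_mid but purple is not meant.

How it is judged:
On the way, in this order (a step that is already met when the one before it is completed fails the run):
1. both posts stand locked in the channel at the two marks, eyes along the channel ((((x of post_a_eye in the frame of channel between -0.07 and -0.04 m and y of post_a_eye in the frame of channel between -0.008 and 0.008 m and z of post_a_eye in the frame of channel between 0.113 and 0.124 m and angle between the x axis of post_a_eye and the x axis of channel, either way round below 0.3 rad and angle between post_a_eye's own z axis and vertical below 0.12 rad) and (x of post_b_eye in the frame of channel between 0.04 and 0.07 m and y of post_b_eye in the frame of channel between -0.008 and 0.008 m and z of post_b_eye in the frame of channel between 0.113 and 0.124 m and angle between the x axis of post_b_eye and the x axis of channel, either way round below 0.3 rad and angle between post_b_eye's own z axis and vertical below 0.12 rad)) or ((x of post_a_eye in the frame of channel between 0.04 and 0.07 m and y of post_a_eye in the frame of channel between -0.008 and 0.008 m and z of post_a_eye in the frame of channel between 0.113 and 0.124 m and angle between the x axis of post_a_eye and the x axis of channel, either way round below 0.3 rad and angle between post_a_eye's own z axis and vertical below 0.12 rad) and (x of post_b_eye in the frame of channel between -0.07 and -0.04 m and y of post_b_eye in the frame of channel between -0.008 and 0.008 m and z of post_b_eye in the frame of channel between 0.113 and 0.124 m and angle between the x axis of post_b_eye and the x axis of channel, either way round below 0.3 rad and angle between post_b_eye's own z axis and vertical below 0.12 rad)))), for 0.3 s.
2. the bar is through both eyes, sticking out at both ends ((((x of post_a_eye in the frame of channel between -0.07 and -0.04 m and y of post_a_eye in the frame of channel between -0.008 and 0.008 m and z of post_a_eye in the frame of channel between 0.113 and 0.124 m and angle between the x axis of post_a_eye and the x axis of channel, either way round below 0.3 rad and angle between post_a_eye's own z axis and vertical below 0.12 rad) and (x of post_b_eye in the frame of channel between 0.04 and 0.07 m and y of post_b_eye in the frame of channel between -0.008 and 0.008 m and z of post_b_eye in the frame of channel between 0.113 and 0.124 m and angle between the x axis of post_b_eye and the x axis of channel, either way round below 0.3 rad and angle between post_b_eye's own z axis and vertical below 0.12 rad)) or ((x of post_a_eye in the frame of channel between 0.04 and 0.07 m and y of post_a_eye in the frame of channel between -0.008 and 0.008 m and z of post_a_eye in the frame of channel between 0.113 and 0.124 m and angle between the x axis of post_a_eye and the x axis of channel, either way round below 0.3 rad and angle between post_a_eye's own z axis and vertical below 0.12 rad) and (x of post_b_eye in the frame of channel between -0.07 and -0.04 m and y of post_b_eye in the frame of channel between -0.008 and 0.008 m and z of post_b_eye in the frame of channel between 0.113 and 0.124 m and angle between the x axis of post_b_eye and the x axis of channel, either way round below 0.3 rad and angle between post_b_eye's own z axis and vertical below 0.12 rad))) and x of bar_mid in the frame of channel between -0.03 and 0.03 m and y of bar_mid in the frame of channel between -0.014 and 0.014 m and z of bar_mid in the frame of channel between 0.104 and 0.126 m and angle between the x axis of bar_mid and the x axis of channel, either way round below 0.1 rad), for 0.3 s.
At the end, for the whole second after the job is handed in: one post seated upright within 15 mm of each mark, its eye along the channel within 17 degrees; the bar through both eyes, its middle within 30 mm of the channel's middle; every cuff present hangs at rest on the bar between the posts, gap down (all of step 2 and x of cuff_a_mid in the frame of channel between -0.05 and 0.05 m and y of cuff_a_mid in the frame of channel between -0.018 and 0.018 m and z of cuff_a_mid in the frame of channel between 0.078 and 0.101 m and angle between the x axis of each of cuff_a_mid, cuff_b_mid, cuff_c_mid and the x axis of channel, either way round below 0.6 rad and angle between each of cuff_a_mid, cuff_b_mid, cuff_c_mid's own z axis and vertical below 0.5 rad and linear speed of each of cuff_a, cuff_b, cuff_c below 0.05 m/s and x of cuff_b_mid in the frame of channel between -0.05 and 0.05 m and y of cuff_b_mid in the frame of channel between -0.018 and 0.018 m and z of cuff_b_mid in the frame of channel between 0.078 and 0.101 m and x of cuff_c_mid in the frame of channel between -0.05 and 0.05 m and y of cuff_c_mid in the frame of channel between -0.018 and 0.018 m and z of cuff_c_mid in the frame of channel between 0.078 and 0.101 m); the robot touches nothing.
It fails at once if one of the bystanders is pushed more than 30 mm from its place (distance of any of jar, bench_block, screwdriver, can, white_box, sanding_stick, mallet from where it was at the start of the episode above 0.03 m).
Of cuff_a, cuff_b, cuff_c only 2 to 3 are there at a start; the rules pass over those that are not, and their reading is None.
At some moment in a run one of bar, cuff_a, cuff_b, cuff_c may be knocked a few centimetres aside while the robot is not near it.
Once in a run the grip may slacken for a moment while it holds something.
It also fails if it takes over 200 s, if anything falls off the work surface, if the arm or the gripper's body presses on something with over 40 N, if the wrist force passes 120 N, or if a joint passes its speed limit or range.

## Working session

There is one attempt and no reset: what is moved stays moved. The work goes in short steps, Python scripts to look and compute and a tool call to move; the robot and the scene stay as the last step left them, time stands still between calls to the robot, and variables do not carry over. Pictures are saved under pics/ and viewed, about 12 in all and at most 16, crops included, and the job is handed in when it is done.

Besides the shell and the picture viewer there is one more tool, called after "Call:" by a JSON object that holds its "op" and its "data", one argument or row to a line. arm_command: Moves the arm, as the interface text tells. Its arguments: {"type":"object","properties":{"plan":{"type":"array","items":{"type":"number"}},"grip":{"type":"number"}},"required":["plan"]}

```bash
mkdir -p pics; cat > h.py <<'E'
import numpy as np, cv2
from bench import ctrl
from scipy.spatial.transform import Rotation as R
def rot(q): return R.from_quat([q[1],q[2],q[3],q[0]]).as_matrix()
def att(a):
    a=np.array(a,float)
    return a if a.shape==(3,3) else rot(a)
def snap(name,fn=None):
    o=ctrl.get_obs(); c=ctrl.camera(name)
    if name=='wrist':
        T=np.eye(4);T[:3,:3]=rot(o['eef_rot']);T[:3,3]=o['eef_pos']
        M=T@np.array(c['T_tool_cam']);Rc,e=M[:3,:3],M[:3,3]
    else: Rc,e=att(c['attitude']),np.array(c['eye'])
    np.savez(f'cam_{name}.npz',R=Rc,e=e,K=c['camera_matrix'],d=np.array(c.get('distortion',c.get('dist',np.zeros(5))),float),im=c['color'])
    if fn: cv2.imwrite(f'pics/{fn}.png',c['color'][:,:,::-1])
    return c
def load(n): return np.load(f'cam_{n}.npz')
def pix2w(n,u,v,z):
    c=load(n); p=cv2.undistortPoints(np.array([[[u,v]]],float),c['K'],c['d'])[0,0]
    d=c['R']@np.array([p[0],-p[1],-1.]); return c['e']+d*(z-c['e'][2])/d[2]
def w2pix(n,P):
    c=load(n); q=(np.atleast_2d(P)-c['e'])@c['R']; q=q*[1,-1,-1]
    return cv2.projectPoints(q.reshape(-1,1,3),np.zeros(3),np.zeros(3),c['K'],c['d'])[0].reshape(-1,2)
def crop(n,fn,x0,y0,x1,y1,s):
    im=load(n)['im'][y0:y1,x0:x1,::-1]; cv2.imwrite(f'pics/{fn}.png',cv2.resize(im,None,fx=s,fy=s,interpolation=cv2.INTER_CUBIC))
E
python3 - <<'E'
from h import *
for n in ('top','side'):
    c=snap(n,n+'0'); print(n,[k for k in c],c['eye'],np.round(att(c['attitude']),3).tolist(),np.array(c['camera_matrix']).tolist(), [c[k] for k in c if 'dist' in k])
c=ctrl.camera('wrist');print(list(c),np.round(c['T_tool_cam'],3).tolist())
print(ctrl.get_obs())
E
```

```text
top ['color', 'camera_matrix', 'eye', 'attitude'] [0.45581324 0.01182816 1.45552188] [[0.011, 0.997, -0.07], [-1.0, 0.011, 0.005], [0.005, 0.07, 0.998]] [[434.9181766280464, 0.0, 324.7379894215043], [0.0, 434.9181766280464, 203.7345949081244], [0.0, 0.0, 1.0]] []
side ['color', 'camera_matrix', 'eye', 'attitude'] [0.20002382 0.64527828 0.82223415] [[-0.888, 0.318, -0.333], [-0.46, -0.622, 0.633], [-0.005, 0.715, 0.699]] [[385.98695363796486, 0.0, 322.08704555983655], [0.0, 385.98695363796486, 200.91855898029993], [0.0, 0.0, 1.0]] []
['color', 'camera_matrix', 'T_tool_cam'] [[0.001, 0.947, 0.321, 0.082], [1.0, -0.001, -0.001, -0.001], [-0.0, 0.321, -0.947, -0.142], [0.0, 0.0, 0.0, 1.0]]
{'time_s': 0.15, 'q': array([ 9.95695405e-01,  1.81392172e-01,  1.60776103e+00, -2.97761868e-05,
        1.35378142e+00, -2.06304216e-01]), 'dq': array([-3.29121105e-04, -3.50585668e-03, -4.66557683e-03, -1.61725499e-03,
       -1.62369559e-03,  4.99261880e-05]), 'joint_efforts': array([ 9.18143305e-04, -4.45264149e+01, -3.51691496e+01, -2.63066358e-04,
        5.98194383e-03,  1.03688279e-05]), 'eef_pos': array([0.20704926, 0.53598652, 0.2305872 ]), 'eef_rot': array([-2.42094933e-04,  1.83351917e-01,  9.83047112e-01, -6.25955720e-04]), 'wrist_force': array([ 0.94383325, -0.06387535,  0.23874963]), 'torque': array([0.00603315, 0.04095732, 0.07284741]), 'opening': 0.9972311641779447}
```

```bash
python3 -c "
from h import *
crop('top','top_big',100,0,560,345,1.73)"
```

```text
(no output)
```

View pics/top0.png

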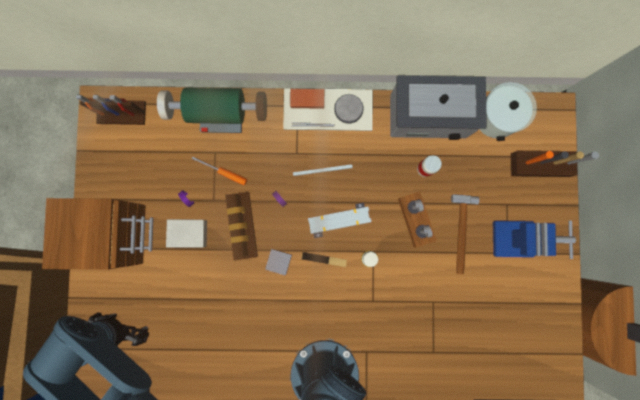

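View pics/side0.png

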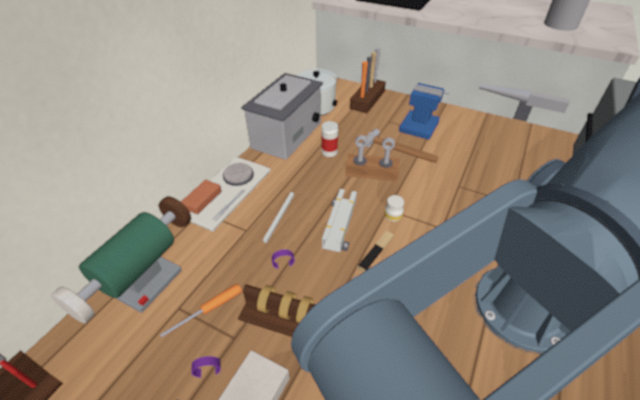

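Top view: block with two eye posts at about (417,219), channel at (340,219), bar at (322,170) and stand at (240,225) with 3 brass cuffs. The look-alikes are the purple cuffs at (186,198) and (280,198). The sanding stick at (323,259) and the screwdriver could pass for the bar. Now a close crop to check.

```bash
python3 -c "
from h import *
crop('top','c1',205,150,445,280,3.33)"
```

```text
(no output)
```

View pics/c1.png

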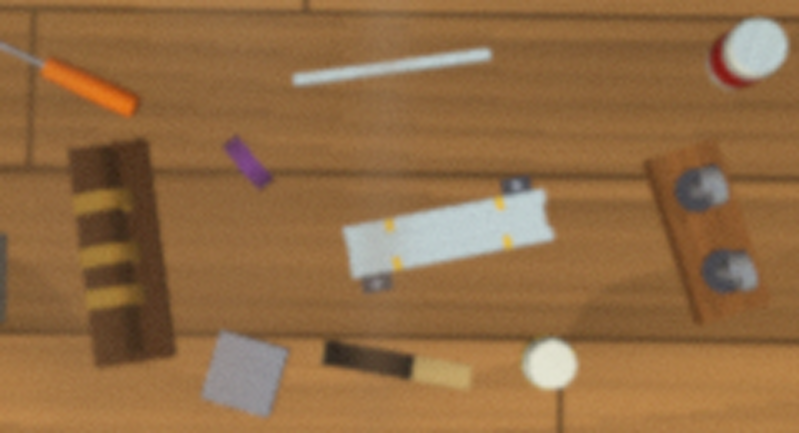

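```bash
python3 - <<'E'
from h import *
def P(x,y,z): return pix2w('top',205+x/3.333,150+y/3.333,z)
for nm,pts,z in [('chan',[(345,228),(546,189),(554,240),(354,278)],.041),('block',[(645,160),(713,141),(770,303),(698,323)],.04),('bar',[(293,80),(491,54)],.008),('stand',[(70,150),(148,140),(175,355),(98,366)],.012),('purple',[(230,142),(265,182)],.02),('jar',[(550,363)],.06),('can',[(757,48)],.11),('sdtip',[(135,108)],.02),('bench',[(246,374)],.02),('san',[(325,352),(470,377)],.01)]:
    w=np.array([P(x,y,z) for x,y in pts]); print(nm,np.round(w[:,:2],3).tolist(),'mid',np.round(w.mean(0)[:2],3))
    if len(pts)==4:
        e=[np.linalg.norm(w[(i+1)%4]-w[i]) for i in range(4)];print(np.round(e,3)); 
        for i in range(2):
            d=w[(i+1)%4]-w[i]+w[(i+2)%4]-w[(i+3)%4]; print(' dir',i,np.arctan2(d[1],d[0]))
    if len(pts)==2: d=w[1]-w[0]; print(np.linalg.norm(d),np.arctan2(d[1],d[0]))
E
```

```text
chan [[0.506, 0.057], [0.547, -0.139], [0.497, -0.147], [0.458, 0.048]] mid [ 0.502 -0.045]
[0.2   0.05  0.199 0.049]
 dir 0 -1.3701288222001367
 dir 1 -2.966278934045883
block [[0.576, -0.236], [0.596, -0.303], [0.438, -0.358], [0.418, -0.287]] mid [ 0.507 -0.296]
[0.07  0.167 0.073 0.167]
 dir 0 -1.2894126342333667
 dir 1 -2.817225390493315
bar [[0.656, 0.113], [0.685, -0.086]] mid [0.67  0.013]
0.201024996631881 -1.427469110918694
stand [[0.582, 0.334], [0.593, 0.256], [0.38, 0.225], [0.368, 0.301]] mid [0.481 0.279]
[0.078 0.216 0.077 0.217]
 dir 0 -1.4249165178913774
 dir 1 -2.990659617433822
purple [[0.591, 0.174], [0.552, 0.138]] mid [0.572 0.156]
0.05304282791376456 -2.4093912050065662
jar [[0.379, -0.141]] mid [ 0.379 -0.141]
can [[0.677, -0.329]] mid [ 0.677 -0.329]
sdtip [[0.624, 0.269]] mid [0.624 0.269]
bench [[0.363, 0.153]] mid [0.363 0.153]
san [[0.384, 0.077], [0.361, -0.067]] mid [0.373 0.005]
0.1457665267647123 -1.7298107494123425
```

Call:
{"op": "arm_command", "data": {
  "plan": [0,0,-10,-0.123,0,0,-20,-0.123,0,0,-20,-0.123,0,0,0,0],
  "grip": 1
}}

```text
time_s: 0.55
eef_pos: [0.208, 0.5376, 0.2842]
eef_rot: [0.001, -0.001, 1.0, 0.002]
wrist_force: [-0.1, 0.0, 0.0]
opening: 1.001
```

Call:
{"op": "arm_command", "data": {
  "plan": [-15,-41.6,0,0,-15,-41.6,0,0,-15,-41.6,0,0,-15,-41.6,0,0,-15,-41.6,0,0,-15,-41.6,0,0,-15,-41.6,0,0,-15,-41.6,0,0,-15,-41.6,0,0,-15,-41.6,0,0,-15,-41.6,0,0,-15,-41.6,0,0,-15,-41.6,0,0,-15,-41.6,0,0,-15,-41.6,0,0,-15,-41.6,0,0,-15,-41.6,0,0,-15,-41.6,0,0,-15,-41.6,0,0,-15,-41.6,0,0]
}}

```text
time_s: 2.55
eef_pos: [0.5074, -0.2971, 0.2797]
eef_rot: [-0.001, 0.002, 1.0, 0.001]
wrist_force: [0.2, 0.3, -0.2]
opening: 0.999
```

```bash
cat >> h.py <<'E'
def tool():
    o=ctrl.get_obs();Rt=rot(o['eef_rot']);return np.array(o['eef_pos']),np.arctan2(Rt[1,0],Rt[0,0]),Rt,o
def go(x,y,z=None,az=None,alt=True):
    p,a,Rt,o=tool(); z=p[2] if z is None else z
    d=Rt.T@(np.array([x,y,z])-p)*1000
    t=0
    if az is not None:
        t=-(az-a); per=np.pi if alt else 2*np.pi; t=(t+per/2)%per-per/2
    print('t',round(o['time_s'],1),'p',np.round(p,4),'az',round(a,3),'op',round(o['opening'],3),'F',np.round(o['wrist_force'],1),'| tool shift',np.round(d,1),'turn',round(t,3))
E
python3 - <<'E'
from h import *
go(.507,-.296,.28)
snap('wrist','w1')
E
```

```text
t 2.5 p [ 0.5074 -0.2971  0.2797] az 3.138 op 0.999 F [ 0.2  0.3 -0.2] | tool shift [ 0.4  1.1 -0.3] turn 0
```

View pics/w1.png

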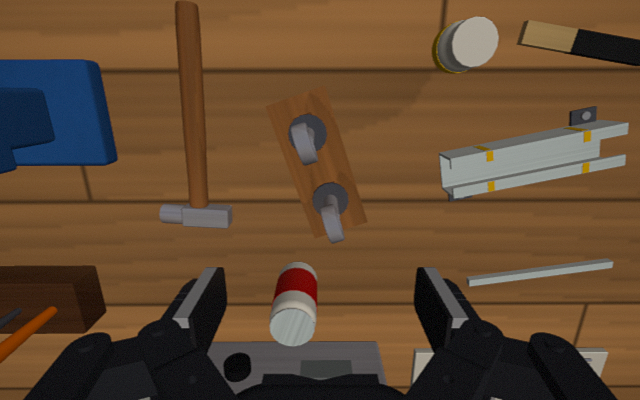

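```bash
python3 -c "
from h import *
crop('wrist','w1c',255,80,385,250,3.5)"
```

```text
(no output)
```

View pics/w1c.png

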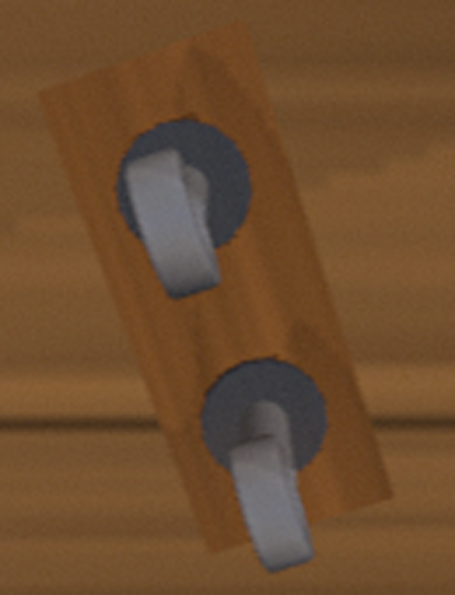

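```bash
python3 - <<'E'
from h import *
def P(x,y,z): return pix2w('wrist',255+x/3.5,80+y/3.5,z)[:2]
c=np.array([P(*p,.04) for p in [(38,93),(245,20),(393,495),(213,552)]]);print(np.round(c,4),c.mean(0))
for a,b in [(0,3),(1,2),(0,1),(3,2)]: d=c[b]-c[a];print(np.arctan2(d[1],d[0]),np.linalg.norm(d))
print('flanges',P(184,185,.046),P(264,418,.046))
for e in [((172,298),(218,285)),((268,572),(312,558)),((125,163),(180,150)),((230,447),(280,440))]:
    a,b=P(*e[0],.125),P(*e[1],.125);d=b-a;print('axis',np.arctan2(d[1],d[0]),np.linalg.norm(d))
# band edges incl. top z .137
for nm,pts in [('U',[(155,160),(195,291)]),('L',[(255,445),(290,566)])]:
    print(nm,[np.round(P(*p,.130),4) for p in pts])
E
```

```text
[[ 0.4413 -0.3575]
 [ 0.4196 -0.2917]
 [ 0.5791 -0.2386]
 [ 0.6011 -0.3028]] [ 0.51026631 -0.29767213]
0.32938035358174517 0.16892613815959712
0.32141042871416714 0.1681611207065742
1.8901030161721384 0.06923793392951808
1.9012502664115694 0.06789424268889958
flanges [ 0.46949601 -0.31127142] [ 0.54818148 -0.28498463]
axis 1.8469085414202748 0.012516826188726318
axis 1.906228925274219 0.013104358019749488
axis 1.7945445247594856 0.014256446938432558
axis 1.7155717190409288 0.01376448745773703
U [array([ 0.4535, -0.3154]), array([ 0.4864, -0.3058])]
L [array([ 0.5284, -0.2902]), array([ 0.5641, -0.2803])]
```

Call:
{"op": "arm_command", "data": {
  "plan": [0,0,0,-0.1,0,0,0,-0.1,0,0,0,-0.1,0,0,0,0]
}}

```text
time_s: 3.0
eef_pos: [0.507, -0.2951, 0.2799]
eef_rot: [-0.001, -0.149, 0.989, 0.001]
wrist_force: [-0.1, 0.2, -0.2]
opening: 1.0
```

```bash
python3 - <<'E'
from h import *
go(.470,-.311,.104,.30)
E
```

```text
t 3.0 p [ 0.507  -0.2951  0.2799] az -2.843 op 1.0 F [-0.1  0.2 -0.2] | tool shift [ 39.9  -4.6 175.9] turn -0.002
```

Call:
{"op": "arm_command", "data": {
  "plan": [20,-2.5,0,0,20,-2,10,0,0,0,30,0,0,0,35,0,0,0,30,0,0,0,30,0,0,0,20,0,0,0,15,0,0,0,6,0,0,0,0,0]
}}

```text
time_s: 4.0
eef_pos: [0.4703, -0.3113, 0.1047]
eef_rot: [-0.0, -0.149, 0.989, 0.001]
wrist_force: [0.9, 0.1, 0.3]
opening: 1.001
```

Call:
{"op": "arm_command", "data": {
  "plan": [0,0,0,0,0,0,0,0,0,0,0,0,0,0,0,0,0,0,0,0,0,0,0,0,0,0,0,0,0,0,0,0],
  "grip": 0
}}

```text
time_s: 4.8
eef_pos: [0.4708, -0.3117, 0.1058]
eef_rot: [0.0, -0.15, 0.989, -0.0]
wrist_force: [-0.9, 2.5, 5.8]
opening: 0.151
```

Call:
{"op": "arm_command", "data": {
  "plan": [0,0,-5,0,0,0,-10,0,0,0,-20,0,0,0,-30,0,0,0,0,0]
}}

```text
time_s: 5.3
eef_pos: [0.4726, -0.3139, 0.175]
eef_rot: [0.002, -0.15, 0.989, -0.003]
wrist_force: [-0.1, -0.6, -1.2]
opening: 0.154
```

```bash
python3 - <<'E'
from h import *
go(.470,-.311,.25)
snap('side','s1')
E
```

```text
t 5.3 p [ 0.4726 -0.3139  0.175 ] az -2.841 op 0.154 F [-0.1 -0.6 -1.2] | tool shift [  1.4   3.  -75. ] turn 0
```

Call:
{"op": "arm_command", "data": {
  "plan": [0,0,-25,0.14,0,0,-20,0.14,0,0,0,0.14,0,0,0,0.14,0,0,0,0.14,0,0,0,0.14,0,0,0,0.14,0,0,0,0.14,0,0,0,0.14,0,0,0,0.14,0,0,0,0.14,0,0,0,0.14,0,0,0,0]
}}

```text
time_s: 6.65
eef_pos: [0.4699, -0.3112, 0.2137]
eef_rot: [-0.001, 0.637, 0.771, 0.0]
wrist_force: [0.1, -0.2, -2.2]
opening: 0.152
```

```bash
python3 - <<'E'
from h import *
go(.491,.009,.22,1.76)
E
```

```text
t 6.7 p [ 0.4699 -0.3112  0.2137] az 1.76 op 0.152 F [ 0.1 -0.2 -2.2] | tool shift [310.5  81.   -5.8] turn 0.0
```

Call:
{"op": "arm_command", "data": {
  "plan": [31,8.1,0,0,31,8.1,0,0,31,8.1,0,0,31,8.1,0,0,31,8.1,0,0,31,8.1,0,0,31,8.1,0,0,31,8.1,0,0,31,8.1,0,0,31,8.1,0,0,0,0,-6,0,0,0,0,0]
}}

```text
time_s: 7.85
eef_pos: [0.4913, 0.0084, 0.2215]
eef_rot: [0.0, 0.635, 0.773, -0.0]
wrist_force: [-0.3, -1.1, -1.9]
opening: 0.151
```

```bash
python3 - <<'E'
from h import *
go(.491,.009,.22,1.76)
snap('wrist','w2')
E
```

```text
t 7.8 p [0.4913 0.0084 0.2215] az 1.767 op 0.151 F [-0.3 -1.1 -1.9] | tool shift [ 0.6 -0.2  1.5] turn 0.007
```

View pics/w2.png

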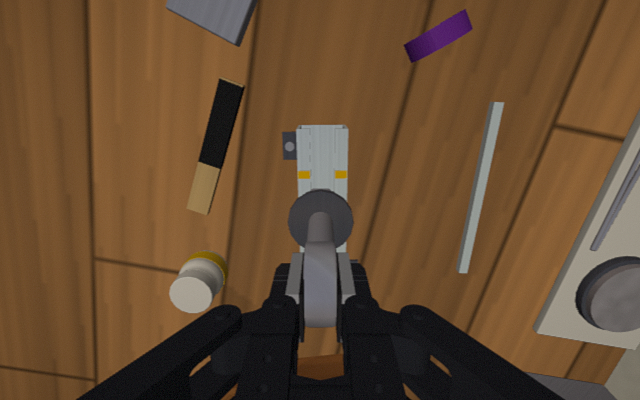

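The held post covers the slot. The channel end spans x 297–348 at row 126, with yellow marks at (304,174) and (341,174).

```bash
python3 - <<'E'
from h import *
crop('wrist','w2c',270,110,380,240,4.6)
c=load('wrist')['im'].astype(int); hsv=cv2.cvtColor(load('wrist')['im'],cv2.COLOR_RGB2HSV)
for r in (135,150,160,186):
    print(r,[int(x) for x in c[r,290:356].sum(1)//3])
ye=(hsv[:,:,0]>18)&(hsv[:,:,0]<35)&(hsv[:,:,1]>150); ye[:150]=0;ye[200:]=0;ye[:,:290]=0;ye[:,355:]=0
n,l,s,ct=cv2.connectedComponentsWithStats(ye.astype(np.uint8));print(s.tolist(),ct)
for i in range(1,n):
    if s[i,4]>20: print(pix2w('wrist',*ct[i],.041))
E
```

```text
135 [60, 59, 56, 55, 54, 58, 122, 155, 153, 151, 147, 148, 149, 150, 152, 148, 149, 150, 152, 150, 149, 149, 146, 146, 148, 150, 153, 154, 152, 148, 146, 148, 150, 150, 149, 148, 149, 152, 150, 149, 147, 149, 151, 153, 145, 142, 152, 151, 146, 147, 149, 149, 152, 149, 144, 149, 151, 144, 111, 77, 81, 77, 76, 75, 78, 79]
150 [119, 105, 80, 61, 52, 56, 91, 137, 157, 156, 150, 148, 148, 151, 153, 151, 151, 148, 148, 153, 150, 152, 149, 147, 146, 148, 152, 151, 154, 151, 147, 150, 151, 151, 150, 152, 152, 154, 153, 147, 149, 149, 151, 153, 144, 146, 153, 152, 147, 149, 149, 149, 151, 151, 148, 151, 153, 137, 100, 74, 77, 78, 79, 80, 78, 77]
160 [79, 82, 80, 80, 80, 78, 91, 135, 155, 155, 153, 148, 149, 151, 151, 152, 150, 151, 153, 140, 141, 150, 150, 148, 147, 150, 151, 153, 154, 151, 148, 152, 150, 149, 152, 151, 150, 154, 152, 148, 149, 149, 153, 152, 153, 151, 154, 152, 149, 149, 150, 150, 149, 151, 152, 152, 154, 129, 89, 76, 77, 77, 79, 79, 79, 76]
186 [80, 82, 79, 81, 78, 81, 81, 105, 139, 155, 157, 151, 149, 150, 152, 151, 152, 151, 152, 152, 139, 140, 152, 151, 149, 150, 152, 155, 155, 155, 153, 152, 151, 154, 153, 154, 155, 153, 153, 148, 148, 150, 152, 144, 146, 154, 155, 152, 150, 149, 151, 152, 150, 152, 151, 153, 145, 111, 79, 73, 75, 73, 77, 76, 75, 73]
[[0, 0, 640, 400, 255823], [297, 171, 13, 8, 93], [335, 171, 12, 7, 84]] [[319.49894654 199.51746325]
 [303.43010753 174.49462366]
 [340.5        174.        ]]
[0.47497254 0.00732389 0.041     ]
[0.5113515  0.01510742 0.041     ]
```

View pics/w2c.png

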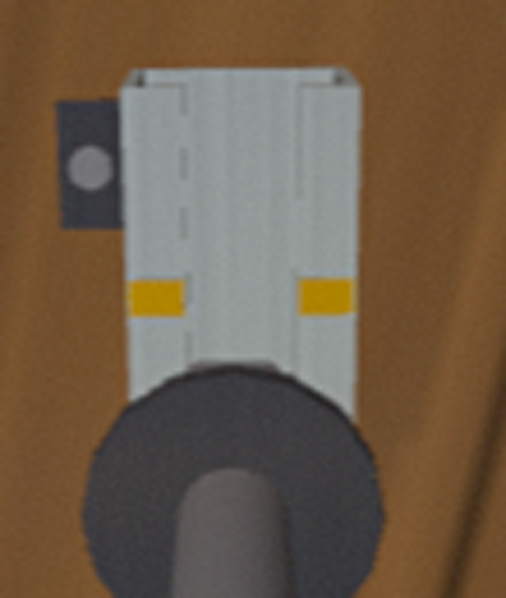

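```bash
python3 - <<'E'
from h import *
a=pix2w('wrist',(296.0+347.9)/2,135,.041);b=pix2w('wrist',(297.2+347)/2,186,.041)
d=a-b;print(a,b,np.arctan2(d[1],d[0]))
m=np.array([.493,.0112,.041]);p,az,Rt,o=tool()
print('flange',pix2w('wrist',320.7,110+500/4.6,.151),'shaft near flange',pix2w('wrist',270+233/4.6,110+500/4.6,.157),p)
n=np.array([-np.sin(az),np.cos(az)])
print('lateral mark rel tcp',(m[:2]-p[:2])@n, 'flange rel tcp',(pix2w('wrist',320.7,220,.154)-p)[:2]@n)
go(.493,.0112,.18,1.765)
E
```

```text
[0.48546456 0.0493349  0.041     ] [ 0.49572177 -0.00076039  0.041     ] 1.7727588443260183
flange [0.49258968 0.0065285  0.151     ] shaft near flange [0.49208126 0.00884157 0.157     ] [0.49134234 0.0077365  0.22125939]
lateral mark rel tcp -0.0022935071527844897 flange rel tcp -0.0009845719018205235
t 7.9 p [0.4913 0.0077 0.2213] az 1.765 op 0.151 F [-0.  -0.3 -1.9] | tool shift [ 3.1  2.3 41.3] turn -0.0
```

Call:
{"op": "arm_command", "data": {
  "plan": [3,1.5,0,0,0,0,30,0,0,0,30,0,0,0,15,0,0,0,10,0,0,0,8,0,0,0,5,0,0,0,0,0]
}}

```text
time_s: 8.7
eef_pos: [0.4922, 0.011, 0.1231]
eef_rot: [-0.0, 0.637, 0.771, -0.0]
wrist_force: [0.6, -0.0, -2.1]
opening: 0.154
```

```bash
python3 - <<'E'
from h import *
go(.493,.0112,.106,1.765)
E
```

```text
t 8.7 p [0.4922 0.011  0.1231] az 1.762 op 0.154 F [ 0.6 -0.  -2.1] | tool shift [-0.   0.9 17.1] turn -0.003
```

Call:
{"op": "arm_command", "data": {
  "plan": [0,0,4,0,0,0,4,0,0,0,4,0,0,0,0,0]
}}

```text
time_s: 9.1
eef_pos: [0.4918, 0.0114, 0.1108]
eef_rot: [-0.0, 0.636, 0.771, -0.0]
wrist_force: [-0.5, 0.2, -2.5]
opening: 0.148
```

Call:
{"op": "arm_command", "data": {
  "plan": [0,0,3,0,0,0,2,0,0,0,0,0]
}}

```text
time_s: 9.4
eef_pos: [0.4925, 0.0112, 0.1067]
eef_rot: [0.0, 0.636, 0.771, 0.0]
wrist_force: [-1.3, 1.1, 1.4]
opening: 0.152
```

Call:
{"op": "arm_command", "data": {
  "plan": [0,0,-1,-0.1428,0,0,0,-0.1428,0,0,0,-0.1428,0,0,0,-0.1428,0,0,0,-0.1428,0,0,0,-0.1428,0,0,0,-0.1428,0,0,0,-0.1428,0,0,0,-0.1428,0,0,0,-0.1428,0,0,0,-0.1428,0,0,0,0]
}}

```text
time_s: 10.6
eef_pos: [0.4921, 0.0113, 0.1072]
eef_rot: [-0.0, -0.096, 0.995, -0.0]
wrist_force: [-1.0, 0.8, -2.7]
opening: 0.155
```

```bash
python3 - <<'E'
from h import *
go(.493,.0112,.106,1.770+np.pi/2)
E
```

```text
t 10.6 p [0.4921 0.0113 0.1072] az -2.949 op 0.155 F [-1.   0.8 -2.7] | tool shift [-0.9 -0.2  1.2] turn -0.007
```

Turn went freely; lower 1 mm, release, lift, then on to the second post.

Call:
{"op": "arm_command", "data": {
  "plan": [0,0,1,0,0,0,0,0,0,0,0,0,0,0,0,0,0,0,0,0],
  "grip": 0.6
}}

```text
time_s: 11.1
eef_pos: [0.4923, 0.0112, 0.1064]
eef_rot: [0.0, -0.095, 0.995, -0.0]
wrist_force: [0.4, 0.4, 0.3]
opening: 0.596
```

Call:
{"op": "arm_command", "data": {
  "plan": [0,0,-10,0,0,0,-30,0,0,0,-45,0,0,0,-45,-0.1,0,0,0,0],
  "grip": 1
}}

```text
time_s: 11.6
eef_pos: [0.4961, 0.0105, 0.2442]
eef_rot: [0.006, -0.146, 0.989, -0.002]
wrist_force: [1.4, -0.7, -0.3]
opening: 0.999
```

```bash
python3 - <<'E'
from h import *
snap('wrist','w3')
crop('wrist','w3c',200,80,440,260,3.3)
go(.549,-.285,.24,.30)
E
```

```text
t 11.7 p [0.4945 0.0108 0.2408] az -2.851 op 0.998 F [-0.6  0.3  0.2] | tool shift [  32.7 -299.     1.8] turn -0.009
```

View pics/w3c.png

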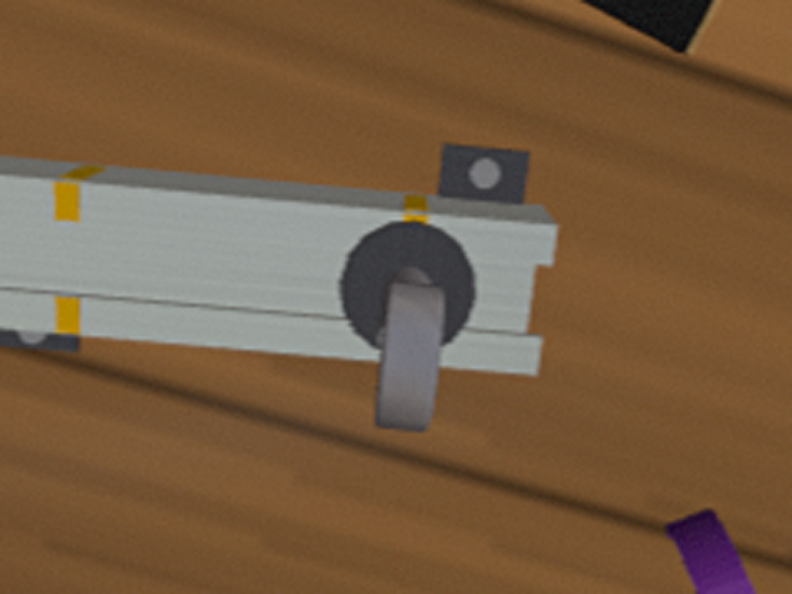

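Post 1 is seated at its mark (flange at crop (408,287)) with its eye along the channel. The second mark is at crop (67,200)/(67,314).

```bash
python3 - <<'E'
from h import *
q=lambda x,y,z:pix2w('wrist',200+x/3.3,80+y/3.3,z)
a=q(67,201,.041);b=q(67,314,.041);print('mark',a,b,(a+b)/2,'flange1',q(408,284,.047))
m=(a+b)/2;f=q(408,287,.047);d=f-m;print(np.arctan2(d[1],d[0]),np.linalg.norm(d[:2]))
E
```

```text
mark [ 0.49741109 -0.09955337  0.041     ] [ 0.53359644 -0.09241695  0.041     ] [ 0.51550377 -0.09598516  0.041     ] flange1 [0.49023569 0.01068856 0.047     ]
1.7945424658732814 0.10969371710115845
```

Call:
{"op": "arm_command", "data": {
  "plan": [3.3,-30,0,0,3.3,-30,0,0,3.3,-30,0,0,3.3,-30,0,0,3.3,-30,0,0,3.3,-30,0,0,3.3,-30,0,0,3.3,-30,0,0,3.3,-30,0,0,3.3,-29,0,0,0,0,0,0,0,0,0,0]
}}

```text
time_s: 12.85
eef_pos: [0.5455, -0.2845, 0.2348]
eef_rot: [-0.001, -0.144, 0.99, 0.001]
wrist_force: [-0.9, 0.6, -0.3]
opening: 0.995
```

```bash
python3 - <<'E'
from h import *
go(.549,-.285,.104,.30)
E
```

```text
t 12.8 p [ 0.5455 -0.2845  0.2348] az -2.852 op 0.995 F [-0.9  0.6 -0.3] | tool shift [ -3.4  -1.8 130.7] turn -0.011
```

Call:
{"op": "arm_command", "data": {
  "plan": [-3.4,-1.8,20,-0.01,0,0,30,0,0,0,30,0,0,0,25,0,0,0,15,0,0,0,10,0,0,0,0,0]
}}

```text
time_s: 13.55
eef_pos: [0.5496, -0.2844, 0.1052]
eef_rot: [-0.001, -0.15, 0.989, 0.001]
wrist_force: [-0.6, -0.6, 0.3]
opening: 1.0
```

Call:
{"op": "arm_command", "data": {
  "plan": [0,0,0,0,0,0,0,0,0,0,0,0,0,0,0,0,0,0,0,0,0,0,0,0,0,0,0,0,0,0,0,0],
  "grip": 0
}}

```text
time_s: 14.35
eef_pos: [0.5503, -0.2855, 0.1068]
eef_rot: [0.0, -0.15, 0.989, -0.0]
wrist_force: [-1.1, 1.7, 4.0]
opening: 0.151
```

Call:
{"op": "arm_command", "data": {
  "plan": [0,0,-5,0,0,0,-10,0,0,0,-20,0,0,0,-30,0,0,0,-25,0.14,0,0,-25,0.14,0,0,0,0.14,0,0,0,0.14,0,0,0,0.14,0,0,0,0.14,0,0,0,0.14,0,0,0,0.14,0,0,0,0.14,0,0,0,0.14,0,0,0,0.14,0,0,0,0.13,0,0,0,0]
}}

```text
time_s: 16.05
eef_pos: [0.55, -0.2854, 0.2216]
eef_rot: [0.0, 0.633, 0.774, -0.0]
wrist_force: [0.2, -0.2, -1.2]
opening: 0.154
```

```bash
python3 - <<'E'
from h import *
go(.514,-.097,.22,1.77)
E
```

```text
t 16.1 p [ 0.55   -0.2854  0.2216] az 1.772 op 0.154 F [ 0.2 -0.2 -1.2] | tool shift [191.8   2.2   1.6] turn 0.002
```

Call:
{"op": "arm_command", "data": {
  "plan": [27,0.3,0,0,27,0.3,0,0,27,0.3,0,0,27,0.3,0,0,27,0.3,0,0,27,0.3,0,0,30,0.4,0,0,0,0,0,0,0,0,0,0]
}}

```text
time_s: 16.95
eef_pos: [0.5139, -0.0965, 0.2218]
eef_rot: [0.0, 0.631, 0.776, -0.0]
wrist_force: [-0.4, 0.1, -2.0]
opening: 0.154
```

```bash
python3 - <<'E'
from h import *
go(.5139,-.0966,.125,1.77)
E
```

```text
t 16.9 p [ 0.5139 -0.0965  0.2218] az 1.777 op 0.154 F [-0.4  0.1 -2. ] | tool shift [-0.  -0.1 96.8] turn 0.007
```

Call:
{"op": "arm_command", "data": {
  "plan": [0,0,30,0.005,0,0,30,0,0,0,20,0,0,0,10,0,0,0,6,0,0,0,0,0]
}}

```text
time_s: 17.55
eef_pos: [0.5139, -0.0974, 0.1252]
eef_rot: [-0.0, 0.634, 0.773, -0.0]
wrist_force: [0.3, 0.9, -1.3]
opening: 0.153
```

Call:
{"op": "arm_command", "data": {
  "plan": [0,0,4,0,0,0,4,0,0,0,4,0,0,0,0,0]
}}

```text
time_s: 17.95
eef_pos: [0.5135, -0.0967, 0.1129]
eef_rot: [-0.0, 0.634, 0.773, -0.0]
wrist_force: [0.2, 0.7, -0.8]
opening: 0.147
```

```bash
python3 - <<'E'
from h import *
go(.5139,-.0966,.107,1.77)
E
```

```text
t 17.9 p [ 0.5135 -0.0967  0.1129] az 1.768 op 0.147 F [ 0.2  0.7 -0.8] | tool shift [-0.   0.4  5.9] turn -0.002
```

Call:
{"op": "arm_command", "data": {
  "plan": [0,0,3,0,0,0,3,0,0,0,0,0,0,0,0,0]
}}

```text
time_s: 18.35
eef_pos: [0.5143, -0.097, 0.1078]
eef_rot: [0.001, 0.634, 0.773, 0.0]
wrist_force: [0.9, 0.4, 2.4]
opening: 0.15
```

Call:
{"op": "arm_command", "data": {
  "plan": [0,0,-1,-0.1428,0,0,0,-0.1428,0,0,0,-0.1428,0,0,0,-0.1428,0,0,0,-0.1428,0,0,0,-0.1428,0,0,0,-0.1428,0,0,0,-0.1428,0,0,0,-0.1428,0,0,0,-0.1428,0,0,0,-0.1428,0,0,0,0]
}}

```text
time_s: 19.55
eef_pos: [0.5135, -0.0967, 0.1079]
eef_rot: [-0.0, -0.099, 0.995, 0.0]
wrist_force: [0.2, -0.3, -1.3]
opening: 0.154
```

Call:
{"op": "arm_command", "data": {
  "plan": [0,0,1,0,0,0,0,0,0,0,0,0,0,0,0,0,0,0,0,0],
  "grip": 0.6
}}

```text
time_s: 20.05
eef_pos: [0.5138, -0.0969, 0.1074]
eef_rot: [0.0, -0.098, 0.995, -0.0]
wrist_force: [0.1, 0.7, 0.0]
opening: 0.6
```

```bash
python3 - <<'E'
from h import *
go(.5139,-.0966,.107,1.77+np.pi/2)
E
```

```text
t 20.1 p [ 0.5138 -0.0969  0.1074] az -2.945 op 0.6 F [0.1 0.7 0. ] | tool shift [-0.1  0.2  0.4] turn -0.003
```

Call:
{"op": "arm_command", "data": {
  "plan": [0,0,-10,0,0,0,-30,0,0,0,-45,0,0,0,-45,0.14,0,0,0,0.14,0,0,0,0.14,0,0,0,0.14,0,0,0,0.14,0,0,0,0.14,0,0,0,0.14,0,0,0,0.14,0,0,0,0.14,0,0,0,0.14,0,0,0,0.14,0,0,0,0.08,0,0,0,0]
}}

```text
time_s: 21.65
eef_pos: [0.5139, -0.0969, 0.2381]
eef_rot: [0.0, 0.653, 0.757, 0.0]
wrist_force: [-0.1, -0.8, 0.8]
opening: 0.596
```

```bash
python3 - <<'E'
from h import *
go(.682,-.071,.22,1.71)
snap('top','t2')
E
```

```text
t 21.6 p [ 0.5139 -0.0969  0.2381] az 1.718 op 0.596 F [-0.1 -0.8  0.8] | tool shift [  1.  170.1  18.2] turn 0.008
```

Call:
{"op": "arm_command", "data": {
  "plan": [0,34,0,0,0,34,0,0,0,34,0,0,0,34,0,0,1,34,18,0.005,0,0,0,0,0,0,0,0],
  "grip": 0.5
}}

```text
time_s: 22.4
eef_pos: [0.6813, -0.0705, 0.2179]
eef_rot: [-0.001, 0.654, 0.756, -0.001]
wrist_force: [-1.0, 0.1, 0.0]
opening: 0.499
```

```bash
python3 - <<'E'
from h import *
snap('wrist','w4')
go(.682,-.071,.22,1.71)
E
```

```text
t 22.4 p [ 0.6813 -0.0708  0.2192] az 1.715 op 0.503 F [-0.5  0.3  0.6] | tool shift [-0.3  0.7 -0.8] turn 0.005
```

View pics/w4.png

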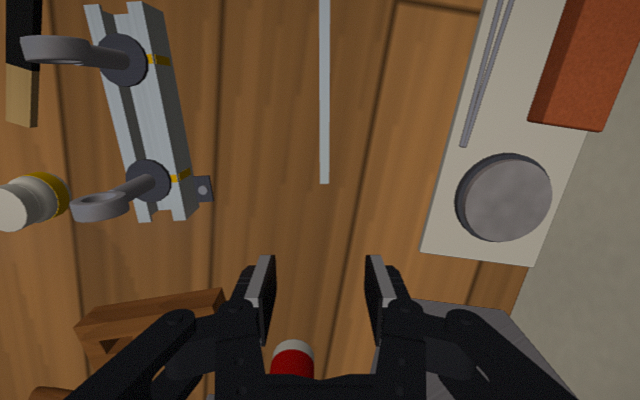

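Both posts stand with eyes along the channel. The bar's near end is at (324,183).

```bash
python3 - <<'E'
from h import *
e=pix2w('wrist',324.5,182.5,.008);f=pix2w('wrist',324,5,.009);d=f-e;a=np.arctan2(d[1],d[0])
print(e,f,a); u=d[:2]/np.linalg.norm(d[:2]); mid=e[:2]+.1*u; g=e[:2]+.016*u; print('mid',mid,'grip',g)
go(*g,.003,a)
E
```

```text
[ 0.68801555 -0.08349814  0.008     ] [0.66177016 0.08631815 0.009     ] 1.7241347540791483
mid [0.67274172 0.01532852] grip [ 0.68557174 -0.06768588]
t 22.4 p [ 0.6813 -0.0708  0.2192] az 1.715 op 0.503 F [-0.5  0.3  0.6] | tool shift [  2.5   4.9 216.2] turn -0.009
```

Call:
{"op": "arm_command", "data": {
  "plan": [2.5,4.9,40,-0.01,0,0,40,0,0,0,40,0,0,0,35,0,0,0,30,0,0,0,20,0,0,0,9,0,0,0,0,0]
}}

```text
time_s: 23.25
eef_pos: [0.6856, -0.0679, 0.0055]
eef_rot: [-0.0, 0.651, 0.759, -0.0]
wrist_force: [-0.4, 0.3, 0.8]
opening: 0.498
```

Call:
{"op": "arm_command", "data": {
  "plan": [0,0,0,0,0,0,0,0,0,0,0,0,0,0,0,0,0,0,0,0,0,0,0,0],
  "grip": 0
}}

```text
time_s: 23.85
eef_pos: [0.6878, -0.0681, 0.0078]
eef_rot: [0.002, 0.651, 0.759, 0.001]
wrist_force: [-1.2, 0.5, 6.9]
opening: 0.076
```

Call:
{"op": "arm_command", "data": {
  "plan": [0,0,-5,0,0,0,-15,0,0,0,-40,0,0,0,-40,0,0,0,-40,0,0,0,0,0,0,0,0,0]
}}

```text
time_s: 24.55
eef_pos: [0.6873, -0.0679, 0.148]
eef_rot: [0.002, 0.651, 0.759, 0.001]
wrist_force: [-0.8, 0.3, -1.0]
opening: 0.074
```

```bash
python3 - <<'E'
from h import *
c=np.array([.503,-.0427]);u=np.array([np.cos(1.77),np.sin(1.77)])
s=c-u*(.065+.1+.084+.02);print(s)
go(*s,.16,1.77)
snap('wrist','w5')
E
```

```text
[ 0.55623209 -0.30638038]
t 24.6 p [ 0.6873 -0.0679  0.148 ] az 1.723 op 0.074 F [-0.8  0.3 -1. ] | tool shift [-215.8 -165.8  -12.2] turn -0.047
```

View pics/w5.png

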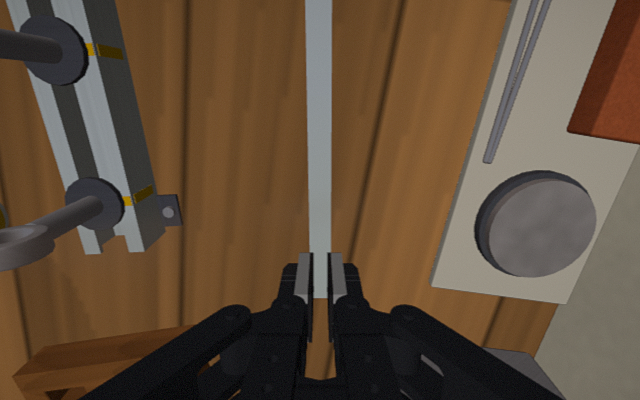

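```bash
python3 - <<'E'
from h import *
c=load('wrist');g=cv2.cvtColor(c['im'],cv2.COLOR_RGB2GRAY).astype(float);K=c['K'];print(K[0,0],K[1,2])
p,az,Rt,o=tool()
for v in (5,40,80,120,160,200,235):
    row=g[v-2:v+3].mean(0);gr=np.gradient(cv2.GaussianBlur(row[None],(0,0),1)[0])
    seg=slice(290,348);l=290+np.argmax(gr[290:319]);r=319+np.argmin(gr[319:348])
    def sub(i,s):
        a=s*gr[i-1:i+2];return i+(a[0]-a[2])/(2*(a[0]-2*a[1]+a[2]))
    l,r=sub(l,1),sub(r,-1);w=r-l;D=K[0,0]*.010/w
    q=np.array([((l+r)/2-K[0,2])/K[0,0]*D,-(v-K[1,2])/K[1,1]*D,-D]);W=c['e']+c['R']@q;t=Rt.T@(W-p)
    print(v,round(l,2),round(r,2),np.round(t*1000,1))
E
```

```text
330.0939334342141 202.59002092243836
5 304.76 331.62 [111.5   0.8  -4.5]
40 305.34 331.28 [99.8  0.8 -3.9]
80 306.04 331.13 [85.4  0.9 -4.2]
120 306.83 331.14 [69.9  1.1 -5. ]
160 307.41 330.91 [53.4  1.2 -5.7]
200 308.09 330.57 [35.3  1.2 -5.2]
235 308.85 330.48 [18.1  1.4 -4.9]
```

Call:
{"op": "arm_command", "data": {
  "plan": [0,0,-6,-0.024,0,0,-6,-0.023,-27,-20.7,0,0,-27,-20.7,0,0,-27,-20.7,0,0,-27,-20.7,0,0,-27,-20.7,0,0,-27,-20.7,0,0,-27,-20.7,0,0,-17,-10,0,0,0,0,0,0,0,0,0,0]
}}

```text
time_s: 25.8
eef_pos: [0.5754, -0.3, 0.157]
eef_rot: [-0.0, 0.633, 0.774, 0.0]
wrist_force: [-0.3, 0.8, -0.9]
opening: 0.077
```

```bash
cat >> h.py <<'E'
def ch(t,n=0):
    c=np.array([.503,-.0428]);u=np.array([np.cos(1.768),np.sin(1.768)]);return c+u*t+n*np.array([-u[1],u[0]])
E
python3 - <<'E'
from h import *
go(*ch(-.27),.119,1.768)
E
```

```text
t 25.8 p [ 0.5754 -0.3     0.157 ] az 1.77 op 0.077 F [-0.3  0.8 -0.9] | tool shift [ -3.6 -20.6  38. ] turn 0.002
```

Call:
{"op": "arm_command", "data": {
  "plan": [-3.6,-20.6,0,0,0,0,20,0,0,0,18,0,0,0,0,0,0,0,0,0]
}}

```text
time_s: 26.3
eef_pos: [0.5563, -0.3066, 0.1192]
eef_rot: [-0.0, 0.632, 0.775, 0.0]
wrist_force: [0.2, -0.4, -0.1]
opening: 0.077
```

```bash
python3 - <<'E'
from h import *
go(*ch(-.27),.119,1.768)
snap('side'); snap('wrist')
e=np.vstack([[*ch(-.055),.119],[*ch(.055),.119]]);print(w2pix('side',e))
im=load('side')['im'];a=cv2.resize(im[100:280,300:460,::-1],None,fx=3,fy=3,interpolation=cv2.INTER_CUBIC)
b=load('wrist')['im'][0:300,180:460,::-1];b=cv2.resize(b,(int(280*1.1),int(300*1.1)))
b=cv2.copyMakeBorder(b,0,a.shape[0]-b.shape[0],0,0,cv2.BORDER_CONSTANT)
cv2.imwrite('pics/m1.png',np.hstack([a,b]))
E
```

```text
t 26.3 p [ 0.5563 -0.3066  0.1192] az 1.772 op 0.077 F [ 0.2 -0.4 -0.1] | tool shift [-0.9 -0.6  0.2] turn 0.004
[[346.28068934 179.82801925]
 [336.21980921 207.04353403]]
```

View pics/m1.png

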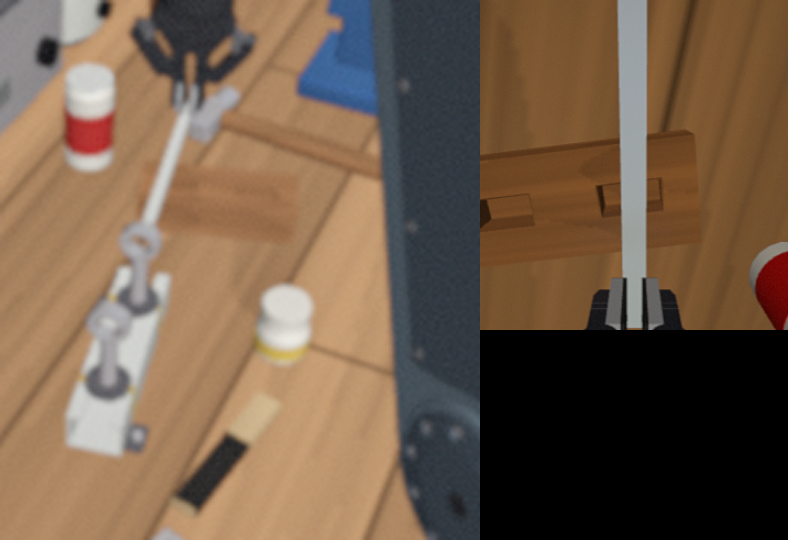

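```bash
python3 - <<'E'
from h import *
P=np.array([[*ch(t),.1185] for t in (-.20,-.17,-.15,-.13,-.11,-.055)]);print(np.round(w2pix('side',P),1))
g=load('side')['im'].astype(float)
for v in (145,150,155,160,165,170):
    r=g[v,335:372].sum(1)/3; s=g[v,335:372]; m=s[:,2]-0.5*s[:,0]  # bluish-white vs wood
    w=np.clip(m-np.median(m)-8,0,None);print(v,round(335+(w*np.arange(len(w))).sum()/w.sum(),2),[int(x) for x in m])
E
```

```text
[[357.5 149.5]
 [355.4 155.3]
 [353.9 159.4]
 [352.4 163.5]
 [350.8 167.8]
 [346.3 180. ]]
145 362.87 [-42, -30, -17, 2, 7, 12, 10, 12, 12, 10, 10, 7, 11, 8, 9, 9, 11, 9, 12, 11, 16, 43, 76, 96, 101, 93, 69, 44, 43, 61, 70, 72, 74, 76, 72, 56, 30]
150 353.69 [38, 49, 42, 23, 9, 11, 10, 11, 9, 7, 9, 9, 11, 12, 11, 12, 11, 9, 11, 34, 72, 95, 101, 97, 79, 46, 16, 11, 11, 9, 11, 7, 6, 7, 8, 9, 13]
155 353.05 [54, 31, 16, 9, 9, 10, 7, 11, 11, 11, 10, 8, 5, 3, -1, -2, 0, 18, 59, 88, 102, 100, 86, 52, 15, 0, 0, 2, 1, 2, 1, 2, 6, 5, 9, 7, 8]
160 353.76 [10, 10, 9, 9, 10, 8, 11, 11, 11, 9, 8, 7, 2, 0, -4, 10, 45, 82, 100, 102, 92, 66, 26, -1, 0, -3, -3, -1, -2, -1, -3, -1, -1, -3, -1, -1, -1]
165 351.93 [9, 8, 10, 11, 12, 11, 14, 10, 11, 9, 4, 0, -4, 4, 39, 76, 96, 101, 96, 78, 37, 5, -4, -2, -2, 0, -1, -2, -2, -1, 0, 0, 0, -1, 1, -2, 0]
170 350.2 [10, 11, 12, 10, 12, 9, 11, 10, 11, 9, 3, 1, 28, 70, 95, 101, 99, 85, 50, 11, -6, -4, -2, -3, -1, -1, -3, -1, -1, 0, 1, -1, -3, -2, -2, -3, -1]
```

Call:
{"op": "arm_command", "data": {
  "plan": [12,-0.6,0,0,12,0,0,0,12,0,0,0,12,0,0,0,0,0,0,0]
}}

```text
time_s: 26.9
eef_pos: [0.5453, -0.2588, 0.1193]
eef_rot: [-0.0, 0.632, 0.775, 0.0]
wrist_force: [0.1, -0.1, -0.3]
opening: 0.076
```

Call:
{"op": "arm_command", "data": {
  "plan": [15,0,0,0,15,0,0,0,15,0,0,0,15,0,0,0,0,0,0,0]
}}

```text
time_s: 27.4
eef_pos: [0.5332, -0.1997, 0.1191]
eef_rot: [-0.001, 0.632, 0.775, 0.0]
wrist_force: [-0.8, -0.5, -0.4]
opening: 0.076
```

```bash
python3 - <<'E'
from h import *
go(*ch(-.082),.119,1.768)
snap('side')
cv2.imwrite('pics/m2.png',cv2.resize(load('side')['im'][140:250,300:420,::-1],None,fx=5,fy=5,interpolation=cv2.INTER_CUBIC))
E
```

```text
t 27.4 p [ 0.5332 -0.1997  0.1191] az 1.772 op 0.076 F [-0.8 -0.5 -0.4] | tool shift [77.8  1.5  0.2] turn 0.004
```

View pics/m2.png

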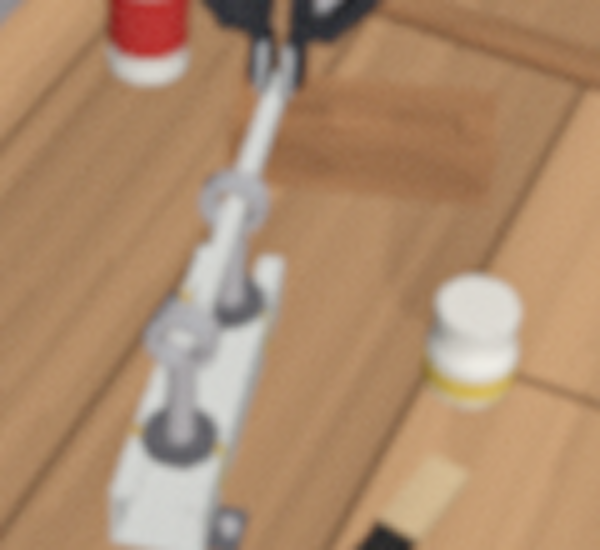

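The bar is through the first eye and lined up with the second, at crop (183,340). Continue.

Call:
{"op": "arm_command", "data": {
  "plan": [12,0.7,0,0.003,12,0.5,0,0,12,0,0,0,12,0,0,0,12,0,0,0,10,0,0,0,7,0,0,0,0,0,0,0]
}}

```text
time_s: 28.25
eef_pos: [0.5197, -0.1254, 0.1193]
eef_rot: [-0.0, 0.634, 0.773, 0.0]
wrist_force: [-0.8, -0.2, -0.6]
opening: 0.073
```

```bash
python3 - <<'E'
from h import *
go(*ch(-.082),.114,1.768)
snap('side');snap('wrist')
a=cv2.resize(load('side')['im'][140:250,300:420,::-1],None,fx=4,fy=4,interpolation=cv2.INTER_CUBIC)
b=cv2.resize(load('wrist')['im'][0:330,180:460,::-1],(373,440))
cv2.imwrite('pics/m3.png',np.hstack([a[:,:420],b]))
E
```

```text
t 28.2 p [ 0.5197 -0.1254  0.1193] az 1.768 op 0.073 F [-0.8 -0.2 -0.6] | tool shift [ 2.3 -0.2  5.3] turn 0.0
```

View pics/m3.png

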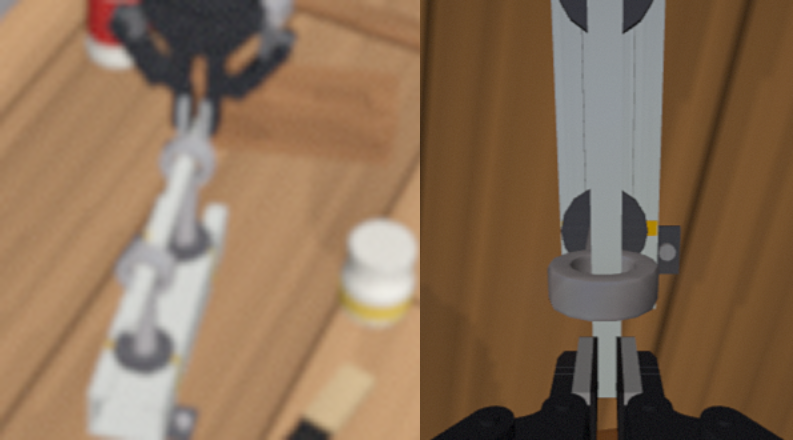

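Call:
{"op": "arm_command", "data": {
  "plan": [0,0,2,0,0,0,2,0,0,0,0,0]
}}

```text
time_s: 28.65
eef_pos: [0.5201, -0.1271, 0.1155]
eef_rot: [0.0, 0.634, 0.773, -0.0]
wrist_force: [-0.7, -0.4, 4.3]
opening: 0.077
```

Call:
{"op": "arm_command", "data": {
  "plan": [0,0,0,0,0,0,0,0,0,0,0,0,0,0,0,0],
  "grip": 0.4
}}

```text
time_s: 29.05
eef_pos: [0.5198, -0.1263, 0.1151]
eef_rot: [-0.0, 0.634, 0.773, -0.0]
wrist_force: [0.1, 0.1, 0.3]
opening: 0.404
```

Call:
{"op": "arm_command", "data": {
  "plan": [0,0,-10,0,0,0,-30,0,0,0,-45,0,0,0,-35,0,40,0,0,0,40,0,0,0,0,0,0,0],
  "grip": 1
}}

```text
time_s: 29.75
eef_pos: [0.5035, -0.0443, 0.2364]
eef_rot: [-0.0, 0.633, 0.774, 0.001]
wrist_force: [-0.1, -0.6, 0.4]
opening: 1.002
```

```bash
python3 - <<'E'
from h import *
go(.481,.279,.24,1.77)
snap('wrist');snap('top')
a=cv2.resize(load('wrist')['im'][0:380,160:480,::-1],(370,440))
b=cv2.resize(load('top')['im'][190:270,205:275,::-1],(385,440),interpolation=cv2.INTER_CUBIC)
cv2.imwrite('pics/m4.png',np.hstack([a,b]))
E
```

```text
t 29.8 p [ 0.5035 -0.0443  0.2364] az 1.771 op 1.002 F [-0.1 -0.6  0.4] | tool shift [321.4  42.3  -3.2] turn 0.001
```

View pics/m4.png

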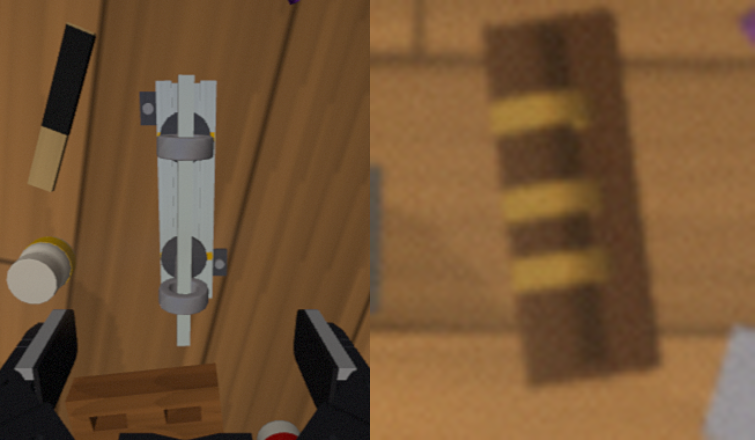

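Bar through both eyes with both ends sticking out; three brass cuffs on the stand. Go look at the stand from above.

Call:
{"op": "arm_command", "data": {
  "plan": [35.5,4.7,0,0,35.5,4.7,0,0,35.5,4.7,0,0,35.5,4.7,0,0,35.5,4.7,0,0,35.5,4.7,0,0,35.5,4.7,0,0,35.5,4.7,0,0,35.5,4.7,0,0,0,0,0,0]
}}

```text
time_s: 30.85
eef_pos: [0.4835, 0.2763, 0.2354]
eef_rot: [-0.0, 0.633, 0.774, 0.0]
wrist_force: [-0.1, 0.7, -0.1]
opening: 1.0
```

Call:
{"op": "arm_command", "data": {
  "plan": [0,0,-10,-0.14,0,0,-10,-0.14,0,0,0,-0.14,0,0,0,-0.14,0,0,0,-0.14,0,0,0,-0.14,0,0,0,-0.14,0,0,0,-0.14,0,0,0,-0.14,0,0,0,-0.14,0,0,0,-0.12,0,0,0,0,0,0,0,0]
}}

```text
time_s: 32.15
eef_pos: [0.484, 0.2726, 0.2553]
eef_rot: [0.0, -0.071, 0.998, -0.0]
wrist_force: [-0.2, 0.3, 0.1]
opening: 1.0
```

```bash
python3 - <<'E'
from h import *
go(.481,.279,.24,3.29)
snap('wrist','w6')
E
```

```text
t 32.1 p [0.484  0.2726 0.2553] az -3.0 op 1.0 F [-0.2  0.3  0.1] | tool shift [ 2.1  6.8 15.3] turn -0.007
```

View pics/w6.png

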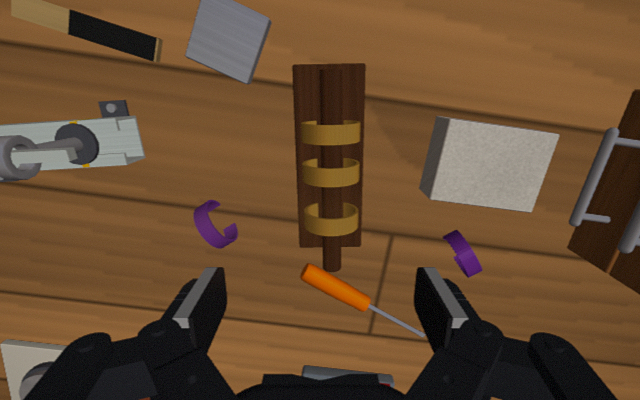

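Three brass cuffs on the ridge at (331,131), (331,172) and (331,220). The purple look-alikes are at (215,222) and (463,255).

```bash
python3 - <<'E'
from h import *
im=load('wrist')['im'];hsv=cv2.cvtColor(im,cv2.COLOR_RGB2HSV)
print([(r,im[r,331].tolist()) for r in range(118,240,6)])
m=((hsv[:,:,0]>=17)&(hsv[:,:,0]<32)&(hsv[:,:,1]>110)&(hsv[:,:,2]>85)).astype(np.uint8);m[:110]=0;m[245:]=0;m[:,:290]=0;m[:,372:]=0
n,l,s,c=cv2.connectedComponentsWithStats(m)
for i in range(1,n):
    if s[i,4]>100:
        col=np.where(l[:,331]==i)[0];cl=np.where(l[:,303]==i)[0];print(s[i],c[i],col.min(),col.max())
        lo,hi=col.min()-.5,col.max()+.5
        a,b=pix2w('wrist',331,lo,.093),pix2w('wrist',331,hi,.093);print(a,b,np.linalg.norm(a-b))
        L,Rr=s[i,0]-.5,s[i,0]+s[i,2]-.5
        print('  sides',pix2w('wrist',L,c[i][1],.064),pix2w('wrist',Rr,c[i][1],.064))
p,az,Rt,o=tool()
for r in (80,260): print('ridge',pix2w('wrist',332,r,.09))
E
```

```text
[(118, [50, 28, 15]), (124, [56, 33, 14]), (130, [136, 103, 40]), (136, [135, 102, 39]), (142, [138, 104, 42]), (148, [55, 33, 18]), (154, [54, 32, 11]), (160, [53, 29, 13]), (166, [55, 33, 20]), (172, [136, 102, 40]), (178, [136, 101, 38]), (184, [136, 103, 41]), (190, [52, 30, 10]), (196, [55, 32, 17]), (202, [58, 33, 14]), (208, [59, 37, 20]), (214, [60, 39, 20]), (220, [137, 101, 41]), (226, [136, 103, 40]), (232, [137, 102, 39]), (238, [53, 32, 15])]
[ 302  120   59   26 1153] [332.29488291 133.20381613] 125 144
[0.42966571 0.27413777 0.093     ] [0.44743805 0.27688288 0.093     ] 0.017983099954391506
  sides [0.44479779 0.24765974 0.064     ] [0.4364458  0.30585489 0.064     ]
[ 303  158   57   30 1151] [332.05473501 173.96177237] 168 186
[0.46874641 0.28017417 0.093     ] [0.48709502 0.2830083  0.093     ] 0.01856619123082568
  sides [0.48599    0.25386345 0.064     ] [0.47759325 0.31236936 0.064     ]
[ 304  203   55   34 1144] [331.5506993  221.43706294] 219 235
[0.5196414  0.28803541 0.093     ] [0.53783108 0.29084499 0.093     ] 0.01840538633104853
  sides [0.53842482 0.26157895 0.064     ] [0.52992015 0.32083536 0.064     ]
ridge [0.39222226 0.26933479 0.09      ]
ridge [0.56668405 0.29645571 0.09      ]
```

```bash
python3 - <<'E'
from h import *
go(.4390,.276,.042,.154)
go(.478,.2818,.042,.154)
go(.529,.2896,.042,.154)
E
```

```text
t 32.2 p [0.4839 0.2728 0.2553] az -3.0 op 1.003 F [ 0.4 -0.2 -0.2] | tool shift [ 44.    9.5 213.3] turn -0.012
t 32.2 p [0.4839 0.2728 0.2553] az -3.0 op 1.003 F [ 0.4 -0.2 -0.2] | tool shift [  4.5   9.8 213.3] turn -0.012
t 32.2 p [0.4839 0.2728 0.2553] az -3.0 op 1.003 F [ 0.4 -0.2 -0.2] | tool shift [-47.1  10.3 213.3] turn -0.012
```

Call:
{"op": "arm_command", "data": {
  "plan": [-24,5,0,-0.012,-23.5,5,10,0,0,0,40,0,0,0,40,0,0,0,40,0,0,0,35,0,0,0,25,0,0,0,15,0,0,0,8,0,0,0,0,0]
}}

```text
time_s: 33.2
eef_pos: [0.5287, 0.2905, 0.0418]
eef_rot: [-0.0, -0.078, 0.997, -0.0]
wrist_force: [0.1, 0.7, -0.4]
opening: 1.001
```

Call:
{"op": "arm_command", "data": {
  "plan": [0,0,0,0,0,0,0,0,0,0,0,0,0,0,0,0,0,0,0,0],
  "grip": 0.5
}}

```text
time_s: 33.7
eef_pos: [0.5302, 0.2913, 0.0443]
eef_rot: [0.002, -0.079, 0.997, 0.0]
wrist_force: [-1.2, -0.0, 7.5]
opening: 0.667
```

```bash
python3 - <<'E'
from h import *
go(.529,.2896,.042,.154)
E
```

```text
t 33.7 p [0.5302 0.2913 0.0443] az -2.984 op 0.667 F [-1.2 -0.   7.5] | tool shift [ 1.5 -1.4  2.2] turn 0.004
```

Call:
{"op": "arm_command", "data": {
  "plan": [0,0,-8,0,0,0,-20,0,0,0,-35,0,0,0,-35,0,0,0,-35,0,0,0,-35,0.14,0,0,0,0.14,0,0,0,0.14,0,0,0,0.14,0,0,0,0.14,0,0,0,0.14,0,0,0,0.14,0,0,0,0.14,0,0,0,0.14,0,0,0,0.14,0,0,0,0.131,0,0,0,0,0,0,0,0]
}}

```text
time_s: 35.5
eef_pos: [0.5286, 0.2907, 0.2105]
eef_rot: [0.0, 0.633, 0.775, 0.0]
wrist_force: [1.3, 0.0, -0.6]
opening: 0.663
```

```bash
python3 - <<'E'
from h import *
go(*ch(-.028),.18,1.768)
E
```

```text
t 35.5 p [0.5286 0.2907 0.2105] az 1.772 op 0.663 F [ 1.3  0.  -0.6] | tool shift [-349.6  -91.9   30.5] turn 0.004
```

Call:
{"op": "arm_command", "data": {
  "plan": [-35,-9.2,0,0,-35,-9.2,0,0,-35,-9.2,0,0,-35,-9.2,0,0,-35,-9.2,0,0,-35,-9.2,0,0,-35,-9.2,0,0,-35,-9.2,0,0,-35,-9.2,0,0,-34.6,-9,0,0,0,0,0,0,0,0,0,0]
}}

```text
time_s: 36.7
eef_pos: [0.5073, -0.0707, 0.2104]
eef_rot: [-0.0, 0.634, 0.773, 0.0]
wrist_force: [-0.6, 0.8, -1.2]
opening: 0.661
```

```bash
python3 - <<'E'
from h import *
go(*ch(-.028),.074,1.768)
E
```

```text
t 36.7 p [ 0.5073 -0.0707  0.2104] az 1.768 op 0.661 F [-0.6  0.8 -1.2] | tool shift [1.000e-01 1.200e+00 1.364e+02] turn 0.0
```

Call:
{"op": "arm_command", "data": {
  "plan": [0,1,25,0,0,0,25,0,0,0,20,0,0,0,15,0,0,0,15,0,0,0,15,0,0,0,14,0,0,0,0,0]
}}

```text
time_s: 37.5
eef_pos: [0.5069, -0.0683, 0.0793]
eef_rot: [-0.002, 0.633, 0.774, -0.001]
wrist_force: [-1.2, 0.4, -0.2]
opening: 0.668
```

Call:
{"op": "arm_command", "data": {
  "plan": [0,0,3,0,0,0,2,0,0,0,1,0,0,0,0,0]
}}

```text
time_s: 37.9
eef_pos: [0.5086, -0.07, 0.0756]
eef_rot: [0.0, 0.634, 0.773, 0.0]
wrist_force: [-0.4, 0.2, 0.1]
opening: 0.663
```

Call:
{"op": "arm_command", "data": {
  "plan": [0,0,1,0,0,0,1,0,0,0,0,0]
}}

```text
time_s: 38.2
eef_pos: [0.5083, -0.07, 0.0732]
eef_rot: [-0.0, 0.634, 0.773, -0.0]
wrist_force: [-0.1, 0.3, -0.9]
opening: 0.665
```

Call:
{"op": "arm_command", "data": {
  "plan": [0,0,0,0,0,0,0,0,0,0,0,0,0,0,0,0,0,0,0,0],
  "grip": 0.85
}}

```text
time_s: 38.7
eef_pos: [0.5084, -0.0699, 0.0733]
eef_rot: [0.0, 0.634, 0.773, -0.0]
wrist_force: [0.4, 0.1, -0.3]
opening: 0.851
```

Call:
{"op": "arm_command", "data": {
  "plan": [0,0,-5,0,0,0,-15,0,0,0,-30,0,0,0,-40,0,0,0,-40,0,0,0,0,0],
  "grip": 1
}}

```text
time_s: 39.3
eef_pos: [0.512, -0.0712, 0.2101]
eef_rot: [0.006, 0.634, 0.773, 0.002]
wrist_force: [0.0, -0.1, -0.1]
opening: 0.999
```

```bash
cat > chk.py <<'E'
from h import *
def brass(n,z):
    im=load(n)['im'];hsv=cv2.cvtColor(im,cv2.COLOR_RGB2HSV)
    m=((hsv[:,:,0]>=17)&(hsv[:,:,0]<30)&(hsv[:,:,1]>130)&(hsv[:,:,2]>85)).astype(np.uint8)
    k,l,s,c=cv2.connectedComponentsWithStats(m)
    for i in range(1,k):
        if s[i,4]>60: print(n,s[i],c[i].round(1),pix2w(n,*c[i],z)[:2].round(4))
E
python3 - <<'E'
from chk import *
go(.478,.2818,.25,1.768)
snap('wrist','w7');brass('wrist',.119);print(ch(-.028))
snap('top');brass('top',.085)
E
```

```text
t 39.3 p [ 0.512  -0.0712  0.2101] az 1.769 op 0.999 F [ 0.  -0.1 -0.1] | tool shift [352.5  36.4 -41.8] turn 0.001
wrist [ 277  175   72   40 1795] [311.4 197.7] [ 0.5057 -0.0663]
wrist [163 187  46  43 264] [191.5 196.3] [ 0.4187 -0.0825]
[ 0.50848598 -0.07025731]
top [228 223  19   8 109] [236.8 226.1] [0.478  0.2812]
top [230 235  19   9 107] [238.7 238.6] [0.4391 0.2742]
top [   0  269   32  131 1328] [ 16.8 330.8] [0.1483 0.9508]
```

Call:
{"op": "arm_command", "data": {
  "plan": [35.2,3.6,-15,0,35.2,3.6,0,0,35.2,3.6,0,0,35.2,3.6,0,0,35.2,3.6,0,0,35.2,3.6,0,0,35.2,3.6,0,0,35.2,3.6,0,0,35.2,3.6,0,0,35.2,3.6,0,0,0,0,0,0]
}}

```text
time_s: 40.5
eef_pos: [0.4726, 0.2854, 0.2164]
eef_rot: [-0.001, 0.632, 0.775, -0.001]
wrist_force: [-0.2, -0.2, -0.6]
opening: 1.001
```

Call:
{"op": "arm_command", "data": {
  "plan": [0,0,0,-0.14,0,0,0,-0.14,0,0,0,-0.14,0,0,0,-0.14,0,0,0,-0.14,0,0,0,-0.14,0,0,0,-0.14,0,0,0,-0.14,0,0,0,-0.14,0,0,0,-0.14,0,0,0,-0.127,0,0,0,0,0,0,0,0]
}}

```text
time_s: 41.8
eef_pos: [0.4742, 0.2816, 0.2173]
eef_rot: [-0.001, -0.075, 0.997, -0.0]
wrist_force: [-0.5, -0.1, 0.6]
opening: 1.003
```

```bash
python3 - <<'E'
from chk import *
go(.478,.2818,.042,.154)
snap('wrist');brass('wrist',.085)
E
```

```text
t 41.8 p [0.4742 0.2816 0.2173] az -2.992 op 1.003 F [-0.5 -0.1  0.6] | tool shift [ -4.1  -0.3 175.3] turn -0.004
wrist [130  42   7  19  65] [133.1  51.2] [0.3858 0.1235]
wrist [ 288  133   66   30 1531] [321.7 148.9] [0.4377 0.2768]
wrist [ 290  174   63   36 1515] [321.6 193.5] [0.4761 0.2826]
```

Call:
{"op": "arm_command", "data": {
  "plan": [-4,0,20,0,0,0,40,0,0,0,40,0,0,0,35,0,0,0,22,0,0,0,12,0,0,0,6,0,0,0,0,0]
}}

```text
time_s: 42.65
eef_pos: [0.4786, 0.2829, 0.0432]
eef_rot: [-0.0, -0.076, 0.997, -0.0]
wrist_force: [-0.8, -0.3, -0.2]
opening: 1.004
```

Call:
{"op": "arm_command", "data": {
  "plan": [0,0,0,0,0,0,0,0,0,0,0,0,0,0,0,0,0,0,0,0],
  "grip": 0.5
}}

```text
time_s: 43.15
eef_pos: [0.4798, 0.2834, 0.045]
eef_rot: [0.002, -0.077, 0.997, 0.0]
wrist_force: [-0.4, 0.2, 7.5]
opening: 0.668
```

Call:
{"op": "arm_command", "data": {
  "plan": [0,0,-8,0,0,0,-20,0,0,0,-35,0,0,0,-35,0,0,0,-35,0,0,0,-35,0.14,0,0,0,0.14,0,0,0,0.14,0,0,0,0.14,0,0,0,0.14,0,0,0,0.14,0,0,0,0.14,0,0,0,0.14,0,0,0,0.14,0,0,0,0.14,0,0,0,0.127,0,0,0,0,0,0,0,0]
}}

```text
time_s: 44.95
eef_pos: [0.4784, 0.2829, 0.2116]
eef_rot: [0.0, 0.633, 0.774, 0.0]
wrist_force: [-0.2, -0.4, -0.7]
opening: 0.663
```

```bash
python3 - <<'E'
from h import *
go(*ch(0),.18,1.768)
go(*ch(0.028),.18,1.768)
E
```

```text
t 45.0 p [0.4784 0.2829 0.2116] az 1.772 op 0.663 F [-0.2 -0.4 -0.7] | tool shift [-324.   -40.9   31.6] turn 0.004
t 45.0 p [0.4784 0.2829 0.2116] az 1.772 op 0.663 F [-0.2 -0.4 -0.7] | tool shift [-296.   -40.8   31.6] turn 0.004
```

Call:
{"op": "arm_command", "data": {
  "plan": [-33,-4.5,0,0.004,-33,-4.5,0,0,-33,-4.5,0,0,-33,-4.5,0,0,-33,-4.5,0,0,-33,-4.5,0,0,-33,-4.5,0,0,-33,-4.5,0,0,-32,-4.5,0,0,0,0,0,0,0,0,0,0]
}}

```text
time_s: 46.05
eef_pos: [0.4958, -0.0158, 0.2114]
eef_rot: [-0.0, 0.635, 0.772, 0.0]
wrist_force: [-0.1, -0.3, -0.3]
opening: 0.666
```

```bash
python3 - <<'E'
from h import *
go(*ch(0.028),.074,1.768)
E
```

```text
t 46.0 p [ 0.4958 -0.0158  0.2114] az 1.764 op 0.666 F [-0.1 -0.3 -0.3] | tool shift [1.000e-01 1.700e+00 1.374e+02] turn -0.004
```

Call:
{"op": "arm_command", "data": {
  "plan": [0,1.5,25,-0.004,0,0,25,0,0,0,20,0,0,0,15,0,0,0,15,0,0,0,15,0,0,0,14,0,0,0,0,0]
}}

```text
time_s: 46.85
eef_pos: [0.4957, -0.0133, 0.0805]
eef_rot: [-0.002, 0.633, 0.774, -0.001]
wrist_force: [-0.5, -0.0, -1.1]
opening: 0.665
```

Call:
{"op": "arm_command", "data": {
  "plan": [0,0,3,0,0,0,2,0,0,0,2,0,0,0,1,0,0,0,0,0]
}}

```text
time_s: 47.35
eef_pos: [0.4974, -0.0151, 0.0744]
eef_rot: [0.0, 0.634, 0.773, 0.0]
wrist_force: [0.3, 1.3, -0.6]
opening: 0.662
```

Call:
{"op": "arm_command", "data": {
  "plan": [0,0,0,0,0,0,0,0,0,0,0,0,0,0,0,0,0,0,0,0],
  "grip": 0.85
}}

```text
time_s: 47.85
eef_pos: [0.4974, -0.0151, 0.0744]
eef_rot: [0.0, 0.634, 0.773, 0.0]
wrist_force: [-0.0, 0.0, 0.4]
opening: 0.851
```

Call:
{"op": "arm_command", "data": {
  "plan": [0,0,-5,0,0,0,-15,0,0,0,-30,0,0,0,-40,0,0,0,-40,0,0,0,-10,0],
  "grip": 1
}}

```text
time_s: 48.45
eef_pos: [0.5, -0.0157, 0.2197]
eef_rot: [0.004, 0.634, 0.773, 0.002]
wrist_force: [0.4, -0.5, 0.8]
opening: 1.001
```

```bash
python3 - <<'E'
from chk import *
go(.439,.276,.22,1.768)
snap('wrist','w8');brass('wrist',.119);print(ch(-.028),ch(.028))
snap('top');brass('top',.085)
E
```

```text
t 48.5 p [ 0.5    -0.0157  0.2197] az 1.769 op 1.001 F [ 0.4 -0.5  0.8] | tool shift [298.   -2.5  -1.4] turn 0.001
wrist [ 280  175   69   36 1591] [312.7 195.7] [ 0.4946 -0.012 ]
wrist [174 231  43  23 258] [198.5 237.6] [ 0.4112 -0.0647]
wrist [ 282  230   66   45 1582] [314.3 255.9] [ 0.5058 -0.0627]
[ 0.50848598 -0.07025731] [ 0.49751402 -0.01534269]
top [229 235  20   8 113] [238.7 238.6] [0.4389 0.2741]
top [  0 254  42   9 136] [ 17.4 258.8] [0.3687 0.9621]
top [   0  269   32  131 1365] [ 16.7 329.2] [0.1531 0.9514]
```

Two cuffs are hanging; fetch the last one.

Call:
{"op": "arm_command", "data": {
  "plan": [33,-0.3,0,0,33,-0.3,0,0,33,-0.3,0,0,33,-0.3,0,0,33,-0.3,0,0,33,-0.3,0,0,33,-0.3,0,0,33,-0.3,0,0,34,0,0,0,0,0,0,0]
}}

```text
time_s: 49.55
eef_pos: [0.4342, 0.2793, 0.212]
eef_rot: [-0.001, 0.632, 0.775, -0.001]
wrist_force: [0.8, 0.4, -1.0]
opening: 1.001
```

Call:
{"op": "arm_command", "data": {
  "plan": [0,0,0,-0.14,0,0,0,-0.14,0,0,0,-0.14,0,0,0,-0.14,0,0,0,-0.14,0,0,0,-0.14,0,0,0,-0.14,0,0,0,-0.14,0,0,0,-0.14,0,0,0,-0.14,0,0,0,-0.13,0,0,0,0,0,0,0,0]
}}

```text
time_s: 50.85
eef_pos: [0.436, 0.276, 0.2131]
eef_rot: [-0.001, -0.076, 0.997, -0.0]
wrist_force: [0.6, 0.1, -0.6]
opening: 0.999
```

```bash
python3 - <<'E'
from chk import *
go(.439,.276,.042,.154)
snap('wrist');brass('wrist',.085)
E
```

```text
t 50.9 p [0.436  0.276  0.2131] az -2.989 op 0.999 F [ 0.6  0.1 -0.6] | tool shift [ -3.3  -0.4 171. ] turn -0.001
wrist [ 289  174   64   35 1523] [321.1 193.3] [0.4365 0.2763]
```

Call:
{"op": "arm_command", "data": {
  "plan": [-3,0,20,0,0,0,40,0,0,0,40,0,0,0,33,0,0,0,20,0,0,0,12,0,0,0,6,0,0,0,0,0]
}}

```text
time_s: 51.7
eef_pos: [0.4394, 0.2771, 0.0431]
eef_rot: [-0.0, -0.078, 0.997, -0.0]
wrist_force: [-0.4, 0.1, -0.1]
opening: 1.003
```

Call:
{"op": "arm_command", "data": {
  "plan": [0,0,0,0,0,0,0,0,0,0,0,0,0,0,0,0,0,0,0,0],
  "grip": 0.5
}}

```text
time_s: 52.2
eef_pos: [0.4406, 0.2776, 0.0449]
eef_rot: [0.001, -0.078, 0.997, 0.0]
wrist_force: [-0.7, 0.1, 6.1]
opening: 0.665
```

Call:
{"op": "arm_command", "data": {
  "plan": [0,0,-8,0,0,0,-20,0,0,0,-35,0,0,0,-35,0,0,0,-35,0,0,0,-35,0.14,0,0,0,0.14,0,0,0,0.14,0,0,0,0.14,0,0,0,0.14,0,0,0,0.14,0,0,0,0.14,0,0,0,0.14,0,0,0,0.14,0,0,0,0.14,0,0,0,0.13,0,0,0,0,0,0,0,0]
}}

```text
time_s: 54.0
eef_pos: [0.4394, 0.2771, 0.2116]
eef_rot: [0.0, 0.633, 0.775, 0.0]
wrist_force: [-0.2, 0.4, -1.1]
opening: 0.664
```

```bash
python3 - <<'E'
from h import *
go(*ch(0),.18,1.768)
E
```

```text
t 54.0 p [0.4394 0.2771 0.2116] az 1.772 op 0.664 F [-0.2  0.4 -1.1] | tool shift [-326.2   -1.6   31.6] turn 0.004
```

Call:
{"op": "arm_command", "data": {
  "plan": [-36,0,0,0,-36,0,0,0,-36,0,0,0,-36,0,0,0,-36,0,0,0,-36,0,0,0,-36,0,0,0,-36,0,0,0,-38,-1.6,0,0,0,0,0,0,0,0,0,0]
}}

```text
time_s: 55.1
eef_pos: [0.5018, -0.0434, 0.2113]
eef_rot: [-0.0, 0.634, 0.773, 0.0]
wrist_force: [-0.6, 0.3, -1.0]
opening: 0.664
```

```bash
python3 - <<'E'
from chk import *
go(*ch(0),.074,1.768)
snap('top');brass('top',.11)
E
```

```text
t 55.1 p [ 0.5018 -0.0434  0.2113] az 1.768 op 0.664 F [-0.6  0.3 -1. ] | tool shift [  0.2   1.3 137.3] turn 0.0
top [  0 254  27   9 110] [ 11.4 258.5] [0.3712 0.9631]
top [   0  269   31  131 1304] [ 16.7 333.1] [0.1469 0.9334]
```

Call:
{"op": "arm_command", "data": {
  "plan": [0,1.3,25,0,0,0,25,0,0,0,20,0,0,0,15,0,0,0,15,0,0,0,15,0,0,0,14,0,0,0,0,0]
}}

```text
time_s: 55.95
eef_pos: [0.5015, -0.041, 0.0804]
eef_rot: [-0.002, 0.633, 0.774, -0.001]
wrist_force: [-0.1, 0.7, -0.7]
opening: 0.662
```

Call:
{"op": "arm_command", "data": {
  "plan": [0,0,3,0,0,0,2,0,0,0,2,0,0,0,1,0,0,0,0,0]
}}

```text
time_s: 56.45
eef_pos: [0.5033, -0.0427, 0.0744]
eef_rot: [0.0, 0.634, 0.773, 0.0]
wrist_force: [0.1, -0.2, -1.1]
opening: 0.664
```

Call:
{"op": "arm_command", "data": {
  "plan": [0,0,0,0,0,0,0,0,0,0,0,0,0,0,0,0,0,0,0,0],
  "grip": 0.85
}}

```text
time_s: 56.95
eef_pos: [0.5032, -0.0426, 0.0743]
eef_rot: [0.0, 0.634, 0.773, 0.0]
wrist_force: [0.1, -0.4, 1.0]
opening: 0.853
```

Call:
{"op": "arm_command", "data": {
  "plan": [0,0,-5,0,0,0,-15,0,0,0,-30,0,0,0,-40,0,0,0,-40,0,0,0,-30,0,0,-20,0,0,0,-30,0,0,0,-30,0,0,0,-30,0,0,0,0,0,0,0,0,0,0],
  "grip": 1
}}

```text
time_s: 58.15
eef_pos: [0.3955, -0.0644, 0.235]
eef_rot: [0.001, 0.634, 0.773, 0.0]
wrist_force: [0.1, 0.4, 0.2]
opening: 1.0
```

```bash
python3 - <<'E'
from chk import *
go(*ch(0),.24,1.768)
snap('wrist','w9');brass('wrist',.122);print(ch(-.028),ch(.028))
snap('side')
a=cv2.resize(load('wrist')['im'][0:400,120:560,::-1],(374,340))
b=cv2.resize(load('side')['im'][150:260,290:420,::-1],(402,340),interpolation=cv2.INTER_CUBIC)
cv2.imwrite('pics/m5.png',np.hstack([a,b]))
E
```

```text
t 58.1 p [ 0.3955 -0.0644  0.235 ] az 1.767 op 1.0 F [0.1 0.4 0.2] | tool shift [  0.2 109.7  -4.8] turn -0.001
wrist [ 406  142   77   96 4560] [443.1 189.6] [ 0.4921 -0.0387]
wrist [272 205  41  18 214] [292.9 210.9] [ 0.3764 -0.0804]
[ 0.50848598 -0.07025731] [ 0.49751402 -0.01534269]
```

View pics/m5.png

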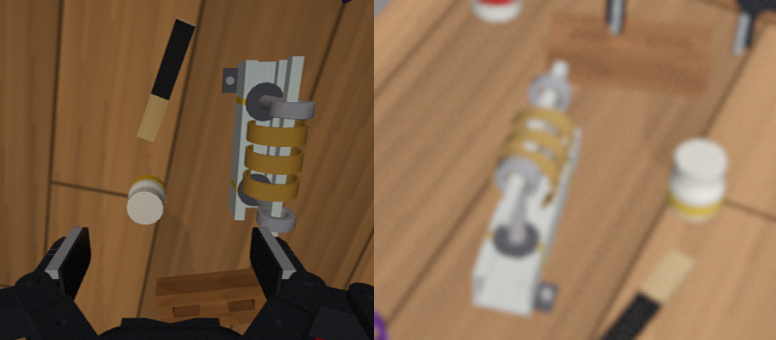

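```bash
python3 - <<'E'
from h import *
print(np.round(w2pix('side',[[*ch(t),.114] for t in (-.1,.1,-.055,.055)]),1))
print(np.round(w2pix('wrist',[[*ch(t),.114] for t in (-.1,.1)]),1))
g=load('side')['im'];print([int(x) for x in g[166:180,350].sum(1)//3])
ctrl.hand_in()
print(ctrl.get_obs()['time_s'])
E
```

```text
[[349.9 171.1]
 [331.6 220.8]
 [346.2 181.2]
 [336.2 208.4]]
[[436.9 296.4]
 [468.   64.5]]
[106, 104, 103, 133, 172, 193, 200, 194, 181, 171, 171, 172, 168, 163]
the job is handed in; nothing more can be done
the job is handed in; nothing more can be done
```

The drying rail is up and loaded, and I handed the job in at about 58 s of the 200 s limit; the hand-in gives no verdict.

- **Posts:** both went into the slot at the yellow marks and got their quarter turn. They look upright, with their eyes along the channel.
- **Bar:** it runs through both eyes and sticks out at both ends. In the side view its end on the block side is within about a pixel of where a centred bar would end. I did not measure the other end there, but an earlier wrist view showed it sticking out.
- **Cuffs:** all three brass cuffs hang on the bar between the posts. I aimed them at −28, 0 and +28 mm from the channel's middle. In the last images they hang gap down with the gripper well clear.
- **Bystanders:** I never touched or approached the other things closely, and those I could see looked undisturbed. I did not measure their positions again.

No check failed or disagreed, and I noticed no grip slip or knocked part.

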